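Check the dust extractor's filter against the light

TASK

Take the block plane off the dust extractor's flap and set it down (do not drop it) squarely lengthwise on its narrow sloped rest, sole flat on the board, and let go of it. Then lift the flap until it stands open by itself, draw the filter cassette out of the well, and hold it upright up to the work light, a hand's breadth in front of the lit face, centred on it and its flat face square to the light, touching nothing. Finish there, still holding the cassette, with the flap left open and the other things on the bench left where they are.

Things in the scene. Friction and masses are not known exactly. Their poses are not given: they have to be found in the camera images.
- plane: the block plane lying sole down on the extractor's flap: 150 mm long, 44 mm wide, upright grey metal cheeks 26 mm high along its middle 112 mm (grip across them), 46 mm tall over the brass cap, 0.35 to 0.7 kg, balanced near its middle. Origin: centre of the sole (underside); x runs along it to the toe (wooden knob), y across, z up from the sole
- rest_board: sloped board of the wooden plane rest, fixed: 180 mm long, 60 mm wide, rising at 0.35 rad on two blocks. Origin: centre of its upper face, 100 mm above the bench; x runs up the slope (low end nearer the robot), y across, z square out of the face. A dark ledge 10 mm high crosses the low end, inner face at x = -78 mm; upper end x = +90. The plane may lie either way round
- extractor: bench dust extractor, fixed: grey box 220 mm deep (x), 260 wide (y), 162 high. Origin: centre of its underside; x points to its back (away from the robot), z up. The front 140 mm of its top is the black flap, flush with the rest. Under it a deck, 117 mm above the bench, with a well 126 mm along x, 30 along y, 85 deep, centred at x = -40, y = 0, where the cassette stands
- flap (a joint): flap angle, rad: 0 shut, 1.57 upright, 1.9 stop. A shallow cover 140 mm long, 170 wide, 7 mm thick, hinged at its rear edge; the front goes up and back. 140 g; the lightly stiff hinge keeps it where it is left from about 1.4 rad upward; lower it may sink shut
- flap_tab (a point): point on the flap's yellow pull tab, middle of its width and thickness. The tab is 24 mm wide (extractor's y), 12 thick, and juts 36 mm from the flap's front edge over free space before the extractor; this point is 25 mm out from that edge, 165 mm before and 2 mm below the hinge when shut. Axes turn with the flap. Pinched across its width it can pivot between the fingers
- flap_hinge (a point): middle of the flap's hinge line, 158 mm above the bench; the line runs along the extractor's y; axes turn with the flap
- cassette: filter cassette standing in the well, unseen until the flap is open: blue frame with white pleats, 120 mm (x) by 24 (y, square to its flat face) by 85 high (z), 130 to 210 g, yellow pull rib on top. 3 mm play all round in the well; its x lies along the extractor's x. Origin: centre of its underside, 32 mm above the bench in the well
- cassette_grip (a point): point in the cassette's pull rib, on its middle, 24 mm above the frame's top edge. The rib is 50 mm long (cassette's x), 14 thick (y), and stands 30 mm up from the frame's top edge, which is level with the deck
- cassette_mid (a point): centre of the cassette's pleated face (middle of its thickness), 42.5 mm above its underside, 66.5 mm below cassette_grip
- lamp_head: lit head of the red LED work light, on its mast, fixed for the job: panel 160 mm wide, 104 high, 35 thick. Origin: centre of the lit white face (132 x 76 mm), 200 to 240 mm above the bench; it shines level along its -x (roughly towards the robot); y is sideways, z up
- mallet: bystander: wooden mallet with a 115 mm head, 64 mm high; origin on the bench, within it
- sanding_block: bystander: cork sanding block 112 x 62 x 33 mm; origin at the centre of its underside
- tape_measure: bystander: orange tape measure 70 x 34 x 66 mm, standing; origin at the centre of its underside
- try_square: bystander: try square, dark wooden stock 120 mm and steel blade 190 mm, lying flat; origin on the bench, within it
- glue_bottle: bystander: white glue bottle, 60 mm across, 170 mm tall; origin at the centre of its underside
- screw_jar: bystander: jar of screws, 68 mm across, 90 mm tall; origin at the centre of its underside
- wax_tin: bystander: green wax tin, 84 mm across, 50 mm tall; origin at the centre of its underside
Not all that is in view belongs to the job. Leave any turquoise look-alike of the part that bears lamp_head alone.

How it is judged:
On the way, in this order (a step that is already met when the one before it is completed fails the run):
1. the plane lies on its sloped rest, sole flat on the board, let go (x of plane in the frame of rest_board between -0.012 and 0.022 m and y of plane in the frame of rest_board between -0.014 and 0.014 m and z of plane in the frame of rest_board between -0.004 and 0.006 m and angle between the z axis of plane and the z axis of rest_board, either way round below 0.1 rad and angle between the x axis of plane and the x axis of rest_board, either way round below 0.17 rad and angle between plane's own z axis and vertical below 0.6 rad and contact force between the fingers and plane below 0.05 N and linear speed of plane below 0.03 m/s), for 0.2 s.
2. the flap stands open by itself, not held (value of joint flap above 1.4 rad and contact force between each of the arm, the fingers and extractor below 0.1 N), for 0.2 s.
3. the cassette is held clear above the well (z of cassette in the frame of extractor above 0.13 m and contact force between the fingers and cassette above 0.5 N and contact force between cassette and extractor below 0.1 N), for 0.1 s.
At the end, for the whole second after the job is handed in: Cassette gripped, still, clear of all else; upright and square to the light within 12 deg, centre 45-200 mm before the lit face and within 35 mm of its centre; flap open over 1.35 rad; plane flat on the board, along it within 10 deg, 14 mm off its centre line, -12 to +22 mm along it (x of cassette_mid in the frame of lamp_head between -0.2 and -0.045 m and y of cassette_mid in the frame of lamp_head between -0.035 and 0.035 m and z of cassette_mid in the frame of lamp_head between -0.035 and 0.035 m and angle between the y axis of cassette and the x axis of lamp_head, either way round below 0.21 rad and angle between cassette's own z axis and vertical below 0.21 rad and linear speed of each of cassette, plane below 0.03 m/s and contact force between the fingers and cassette above 1 N and contact force between cassette and extractor below 0.1 N and contact force between cassette and lamp below 0.1 N and value of joint flap above 1.35 rad and x of plane in the frame of rest_board between -0.012 and 0.022 m and y of plane in the frame of rest_board between -0.014 and 0.014 m and z of plane in the frame of rest_board between -0.004 and 0.006 m and angle between the z axis of plane and the z axis of rest_board, either way round below 0.1 rad and angle between the x axis of plane and the x axis of rest_board, either way round below 0.17 rad and angle between plane's own z axis and vertical below 0.6 rad); the arm keeps its last pose, push and grip.
It fails at once if the plane is dropped (falls free faster than 0.6 m/s) (contact force between the fingers and plane below 0.05 N and linear speed of plane above 0.6 m/s).
It fails at once if the cassette is dropped (falls free faster than 0.6 m/s) (contact force between the fingers and cassette below 0.05 N and linear speed of cassette above 0.6 m/s).
It fails at once if a bystander is pushed more than 40 mm from its place (distance of any of mallet, sanding_block, tape_measure, try_square, glue_bottle, screw_jar, wax_tin from where it was at the start of the episode above 0.04 m).
It also fails if it takes over 72 s, if anything falls off the work surface, if the arm or the gripper's body presses on something with over 40 N, if the wrist force passes 120 N, or if a joint passes its speed limit or range.

ROBOT

A 6-joint arm with a two-finger parallel gripper is mounted at the origin on the work surface. World frame = base frame: x ahead of the robot, y to its left, z up, the work surface at z = 0. Lengths are in m, angles in rad, forces in N, time in s.
With the tool pointing down it reaches from about 0.25 to 0.8 m from the base axis. Payload 3.9 kg.
Tool frame: the origin (TCP) lies midway between the tips of the shut fingers; the grasp point (between the pads) lies 19 mm behind it; z points along the fingers, y is the direction in which the jaws open and shut (so a half turn about z gives the same grasp; the last joint's range is limited). The gripper opens to 85 mm and grips with 20 to 120 N. Pads are 22 mm wide; open, the fingers measure 114 mm over their backs; the gripper's body (76 mm by 85 mm) begins 54 mm behind the grasp point. The pads swing forward as they close: fully open they stand 13 mm farther back than shut.
Start: joints at [0, 0.26, -0.138, 1.173, 0, 1.571], TCP at [0.525, -0, 0.231] pointing down, gripper open.
Joint ranges: [-2.78, 2.78], [-0.83, 1.72], [-1.28, 1.37], [-1.9, 2.12], [-1.57, 1.48], [-3.14, 3.14]. Speed limits (rad/s): [2.57, 2.57, 3.14, 3.14, 3.14, 3.14].

INTERFACE

Orientations are given as a rotation vector (axis times angle).
In Python, from cell import ctrl, viewer, job gives the robot as it stands.
- The arm moves only by the shell command python3 -m inch 'ROWS' [FORCE]. ROWS is JSON, a list of rows, each an object of numbers: "tx", "ty", "tz": the shift along the world's x, y, z in mm; "ax", "ay", "az": the turn, a rotation vector about the world's x, y, z in degrees; "fingers": the opening in per cent of the stroke, from 0 (shut) to 100 (fully open). A call has 1 to 10 rows; each row is the pose to reach, as a shift and turn from the pose commanded when the call began; what a row does not reach only later rows make up. A row lasts 1/10 s, in which the tool goes at most 50 mm and 8.59 degrees, less where a joint would pass 70% of its speed; a pose out of reach is approached as far as the arm can. A call with a gripper value outside its range is refused whole. The fingers move at their own pace and stop on an object; FORCE is the grip in N (left out, the last holds). Time passes only in rows, so rows that repeat a pose let the fingers close. It gives the time, the measured TCP pose, the force and the opening at its end, in the units of the state.
- ctrl.sense(): the state, without advancing time (a new reading comes with each control period).
- viewer.snapshot(name): name is "scene" or "side" or "wrist"; returns a dict with "color" (480x640x3 uint8, blue, green, red), "fov_y" (degrees; the focal length in pixels is half the picture's height over the tangent of half this angle, whatever the lens; pixels are square), "cx", "cy" (the principal point, pixels), "R" (3x3) and "t" (3): a world point X has camera coordinates R X + t. Camera axes: x right, y down, z forward; pixel columns grow to the right and rows downward; lengths in m; the calibration is good to about 2 mm. The wrist camera is an equidistant fisheye: a pixel r from the principal point sees the ray r / f radians off the axis. A picture is of the moment at which its call begins. There is no depth.
- job.close_job(): hands the job in, once; it reports no verdict.
The state is a dict: "clock": time; "joint_positions": joint angles; "joint_velocities": joint speeds; "effort": joint torques, N m; "position": TCP position; "ee_rot": TCP orientation; "wrist_force": force on the tool from outside, world axes, zero at the start; "wrist_torque": the same for the moment, N m; "width": finger opening in m.
Only numpy, scipy, OpenCV 4.12 (cv2) and the standard library are available. Lean on these libraries where they do the work, as an engineer would, in place of code of your own. Each camera call takes 0.05 s, during which the arm holds its last target.

## Working session

There is one attempt and no reset: what is moved stays moved. The work goes in short steps, Python scripts to look and compute and a shell command to move; the robot and the scene stay as the last step left them, time stands still between calls to the robot, and variables do not carry over. Pictures are saved under pics/ and viewed, and the job is handed in when it is done.

```bash
ls; mkdir -p pics; cat > h.py <<'E'
import numpy as np,cv2
from cell import ctrl,viewer,job
def snap(n,f):
    s=viewer.snapshot(n); cv2.imwrite('pics/'+f+'.png',s['color']); 
    np.savez('pics/'+f+'.npz',R=np.array(s['R']),t=np.array(s['t']),fov=s['fov_y'],cx=s['cx'],cy=s['cy'],fish=(n=='wrist'))
    return s
def load(f):
    return dict(np.load('pics/'+f+'.npz'))
def foc(c): return 240/np.tan(np.radians(float(c['fov']))/2)
def ray(c,u,v):
    f=foc(c); x=u-c['cx']; y=v-c['cy']
    if c['fish']:
        r=np.hypot(x,y); th=r/f; d=np.array([x/r*np.sin(th),y/r*np.sin(th),np.cos(th)]) if r>0 else np.array([0,0,1.])
    else: d=np.array([x/f,y/f,1.])
    d=c['R'].T@d; return -c['R'].T@c['t'], d/np.linalg.norm(d)
def onz(c,u,v,z):
    o,d=ray(c,u,v); return o+d*(z-o[2])/d[2]
def proj(c,X):
    p=c['R']@np.asarray(X,float)+c['t']; f=foc(c)
    if c['fish']:
        r=np.hypot(p[0],p[1]); th=np.arctan2(r,p[2]); return np.array([c['cx']+f*th*p[0]/r,c['cy']+f*th*p[1]/r])
    return np.array([c['cx']+f*p[0]/p[2],c['cy']+f*p[1]/p[2]])
def tri(*obs):
    A=np.zeros((3,3));b=np.zeros(3);L=[]
    for c,u,v in obs:
        o,d=ray(c,u,v);P=np.eye(3)-np.outer(d,d);A+=P;b+=P@o;L.append((o,d))
    X=np.linalg.solve(A,b)
    return X,[np.linalg.norm((np.eye(3)-np.outer(d,d))@(X-o))*1000 for o,d in L]
E
python3 - <<'E'
from h import *
for n in('scene','side','wrist'):
    s=snap(n,n+'0'); c=load(n+'0'); print(n,s['fov_y'],s['cx'],s['cy'],-c['R'].T@c['t'],c['R'][2])
print(ctrl.sense())
E
```

```text
pics
scene 43.82035612342178 318.7595332421636 245.57980955242664 [1.27542841 0.16934645 1.45773237] [-0.53481087 -0.14226744 -0.83290895]
side 46.1808828948582 319.4481706347855 244.58195416698362 [ 0.2822454  -0.98397854  0.97636107] [ 0.13717739  0.73798178 -0.66073085]
wrist 65.70646984690485 322.9736617698149 240.87766342815056 [0.52501215 0.08236467 0.37408114] [-0.00150187 -0.3194853  -0.94759004]
{'clock': 0.15, 'joint_positions': array([-4.80219226e-05,  2.60513528e-01, -1.39066943e-01,  1.17264930e+00,
        4.23899761e-06,  1.57078249e+00]), 'joint_velocities': array([-0.00131022, -0.00153717,  0.00163233,  0.00087597, -0.0009769 ,
       -0.00173031]), 'effort': array([-3.64596281e-05, -4.06005156e+01,  2.54166770e+01,  1.26235068e-02,
       -2.58195018e-05, -1.05726747e-05]), 'position': array([ 5.24501855e-01, -2.38294126e-05,  2.30668557e-01]), 'ee_rot': array([-2.22076029e+00, -2.22068436e+00,  1.58688662e-03]), 'wrist_force': array([0.46487789, 0.07685525, 0.85059123]), 'wrist_torque': array([0.03231069, 0.01271969, 0.04460213]), 'width': 0.08524578263996029}
```

View pics/scene0.png

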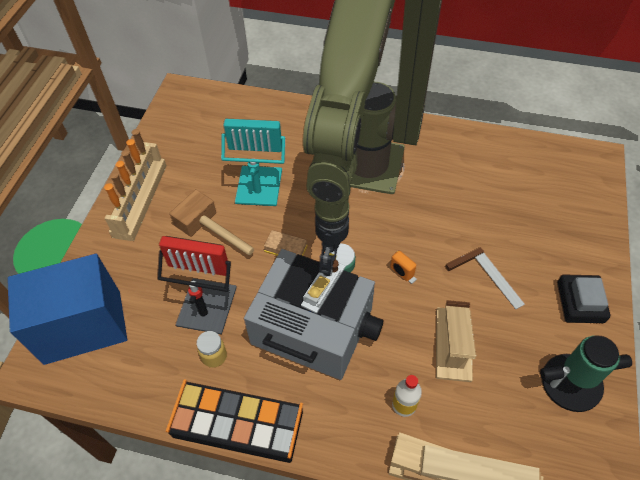

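View pics/side0.png

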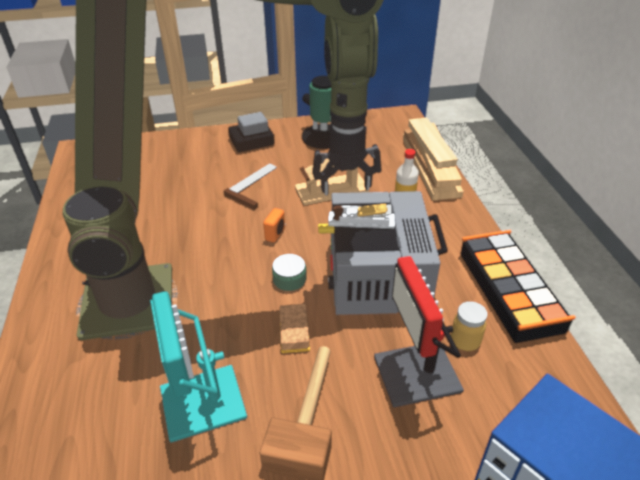

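View pics/wrist0.png

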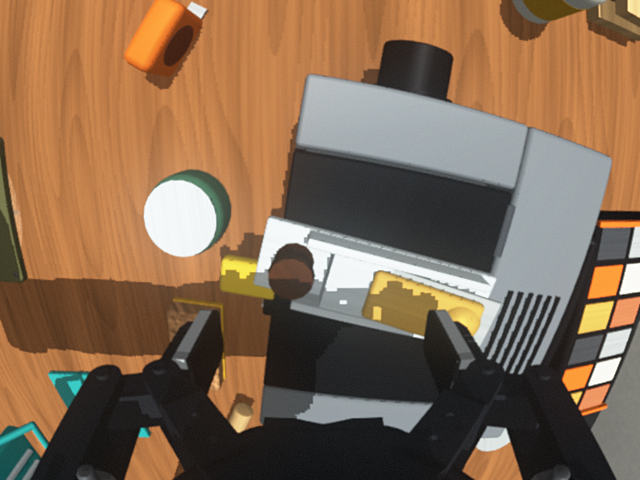

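Scene: the red lamp is at (195,255) with its fins towards the camera and lit face towards the robot. The turquoise look-alike is at (253,140). The extractor is at (312,310), the rest at (456,340) with its dark ledge at (457,303). In the wrist view the plane lies over (370,285), toe knob at (291,270), next to the yellow tab at (243,277).

```bash
python3 - <<'E'
from h import *
a=cv2.imread('pics/wrist0.png'); cv2.imwrite('pics/w0z.png',cv2.resize(a[50:430,210:620],None,fx=1.9,fy=1.58*1.0))
b=cv2.imread('pics/scene0.png'); cv2.imwrite('pics/s0z.png',cv2.resize(b[280:400,400:500],None,fx=5,fy=5,interpolation=cv2.INTER_CUBIC))
cv2.imwrite('pics/s0lamp.png',cv2.resize(b[210:350,140:260],None,fx=4.2,fy=4.2,interpolation=cv2.INTER_CUBIC))
d=cv2.imread('pics/side0.png'); cv2.imwrite('pics/d0z.png',cv2.resize(d[150:410,280:480],None,fx=2.3,fy=2.3,interpolation=cv2.INTER_CUBIC))
c=load('wrist0')
for n,u,v in [('F+y',309,74),('B+y',610,157),('F-y',262,418)]: print(n,onz(c,u,v,.162).round(4))
E
```

```text
F+y [0.5168 0.1088 0.162 ]
B+y [0.7275 0.0738 0.162 ]
F-y [ 0.4761 -0.1388  0.162 ]
```

View pics/w0z.png

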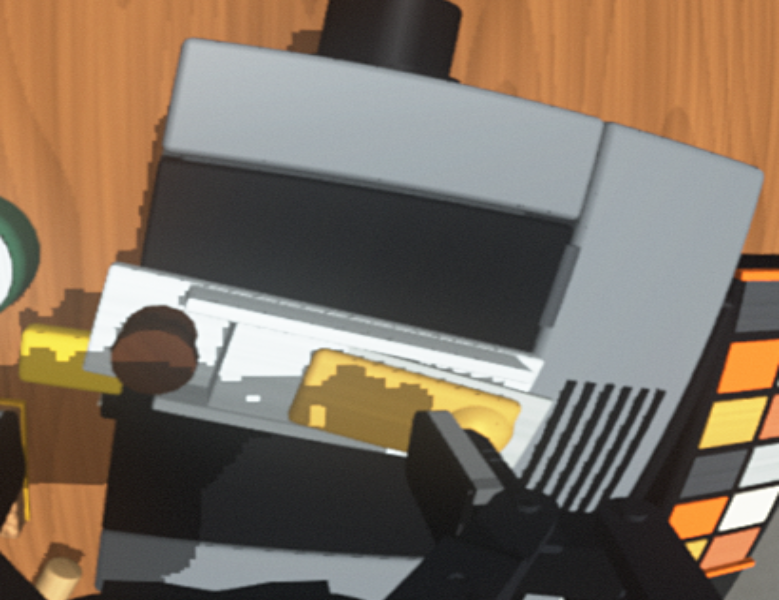

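View pics/s0z.png

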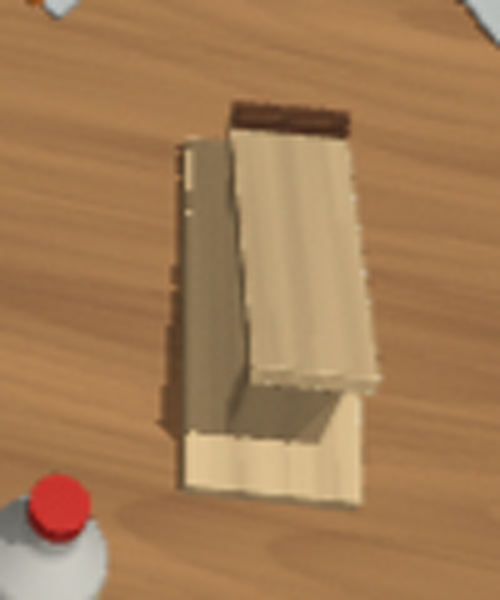

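View pics/d0z.png

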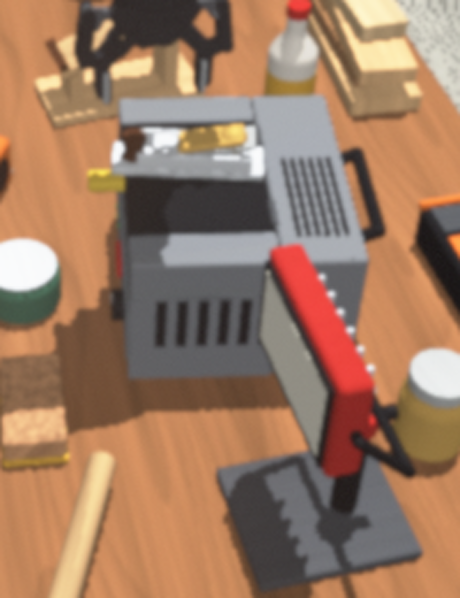

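View pics/s0lamp.png

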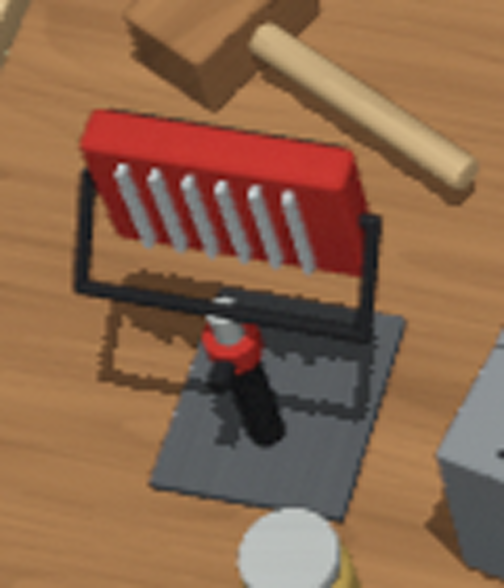

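```bash
python3 - <<'E'
from h import *
c=load('wrist0');s=load('scene0');d=load('side0')
def ex(x,y,z,o=(.6018,-.0325),th=-.163):
    return np.array([o[0]+x*np.cos(th)-y*np.sin(th),o[1]+x*np.sin(th)+y*np.cos(th),z])
for n,p in [('tab',ex(-.135,0,.156)),('tabtip',ex(-.146,0,.162)),('hinge',ex(.03,0,.162)),('h+',ex(.03,.085,.162)),('B-y',ex(.11,-.13,.162)),('B+y',ex(.11,.13,.162)),('F-',ex(-.11,-.13,.162)),('F+',ex(-.11,.13,.162))]:
    print(n,p.round(4),'w',proj(c,p).round(0),'s',proj(s,p).round(0),'d',proj(d,p).round(0))
print('plane')
P=[onz(c,u,v,.167) for u,v in [(269.5,216.5),(256.3,284.2),(499.5,303.2),(481,341)]]
for p in P: print(p.round(4))
print('board')
Q=[onz(s,400+u/5,280+v/5,z) for u,v,z in [(235,137,.0733),(352,137,.0733),(250,375,.1309),(378,378,.1309)]]
for p in Q: print(p.round(4))
a=(Q[0]+Q[1])/2;b=(Q[2]+Q[3])/2;print(a,b,np.linalg.norm(b-a),np.degrees(np.arctan2((b-a)[1],(b-a)[0])))
E
python3 - <<'E'
import sys; sys.path.insert(0,'.')
from h import *
d=cv2.imread('pics/side0.png');cv2.imwrite('pics/dl.png',cv2.resize(d[240:370,380:470],None,fx=6,fy=4.6,interpolation=cv2.INTER_CUBIC))
E
```

```text
tab [ 0.4686 -0.0106  0.156 ] w [237. 269.] s [332. 258.] d [322. 227.]
tabtip [ 0.4577 -0.0088  0.162 ] w [218. 270.] s [334. 253.] d [317. 226.]
hinge [ 0.6314 -0.0374  0.162 ] w [477. 307.] s [307. 309.] d [394. 224.]
h+ [0.6452 0.0465 0.162 ] w [514. 188.] s [339. 321.] d [389. 201.]
B-y [ 0.6892 -0.1786  0.162 ] w [501. 435.] s [244. 318.] d [440. 262.]
B+y [0.7314 0.0779 0.162 ] w [614. 152.] s [344. 357.] d [420. 189.]
F- [ 0.4722 -0.1429  0.162 ] w [258. 421.] s [282. 248.] d [335. 264.]
F+ [0.5144 0.1136 0.162 ] w [305.  66.] s [376. 281.] d [330. 192.]
plane
[0.4936 0.0274 0.167 ]
[ 0.4832 -0.016   0.167 ]
[ 0.6457 -0.0323  0.167 ]
[ 0.6375 -0.0626  0.167 ]
board
[0.4995 0.3025 0.0733]
[0.4859 0.3614 0.0733]
[0.6568 0.3188 0.1309]
[0.6447 0.3778 0.1309]
[0.49271853 0.33192473 0.0733    ] [0.65075698 0.34829587 0.1309    ] 0.1690027456885628 5.914153187349632
```

View pics/dl.png

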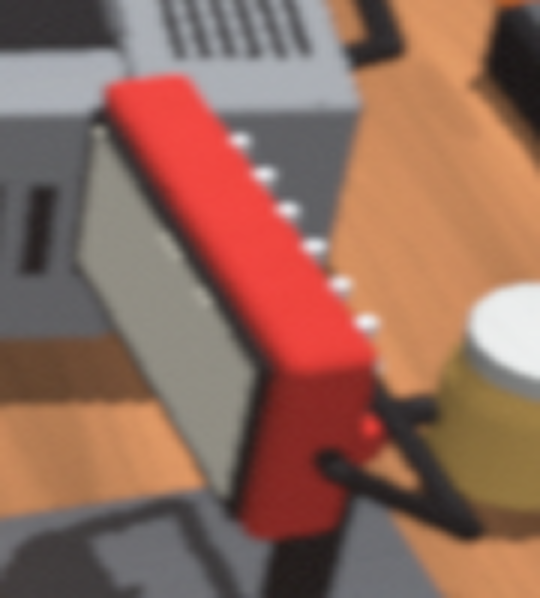

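```bash
python3 -m inch '[{"tz":30,"az":8},{"tz":60,"az":16}]'; python3 - <<'E'
from h import *
print(ctrl.sense()['joint_positions'].round(3))
E
```

```text
[-0.     0.261 -0.139  1.173  0.     1.571]invalid input at $[0]: expected keys tx, ty, tz, ax, ay, az, fingers
```

```bash
python3 -m inch '[{"tx":0,"ty":0,"tz":30,"ax":0,"ay":0,"az":8,"fingers":100},{"tx":0,"ty":0,"tz":60,"ax":0,"ay":0,"az":16,"fingers":100}]'; python3 - <<'E'
from h import *
print(ctrl.sense()['joint_positions'].round(3))
E
```

```text
clock: 0.35
position: [0.5238, -0.0, 0.2907]
ee_rot: [-1.882, -2.512, 0.004]
wrist_force: [0.6, 0.5, 0.4]
width: 0.0856
[-0.     0.243 -0.007  1.325 -0.     1.286]
```

```bash
python3 -m inch '[{"tx":5,"ty":-3,"tz":10,"ax":0,"ay":0,"az":8,"fingers":100},{"tx":10,"ty":-6,"tz":20,"ax":0,"ay":0,"az":16,"fingers":100},{"tx":15,"ty":-9,"tz":30,"ax":0,"ay":0,"az":24,"fingers":100},{"tx":20,"ty":-12,"tz":40,"ax":0,"ay":0,"az":32,"fingers":100},{"tx":25,"ty":-15,"tz":40,"ax":0,"ay":0,"az":40,"fingers":100},{"tx":30,"ty":-18,"tz":40,"ax":0,"ay":0,"az":48,"fingers":100},{"tx":36,"ty":-22,"tz":40,"ax":0,"ay":0,"az":56,"fingers":100},{"tx":36,"ty":-22,"tz":40,"ax":0,"ay":0,"az":62,"fingers":100},{"tx":36,"ty":-22,"tz":40,"ax":0,"ay":0,"az":62,"fingers":100}]'; python3 - <<'E'
from h import *
print(ctrl.sense()['joint_positions'].round(3))
snap('wrist','w1');snap('side','d1');snap('scene','s1')
E
```

```text
clock: 1.25
position: [0.5609, -0.0221, 0.3308]
ee_rot: [-0.329, -3.123, 0.0]
wrist_force: [-0.0, 0.0, -0.2]
width: 0.0855
[-0.039  0.307  0.185  1.45   0.     0.171]
```

View pics/w1.png

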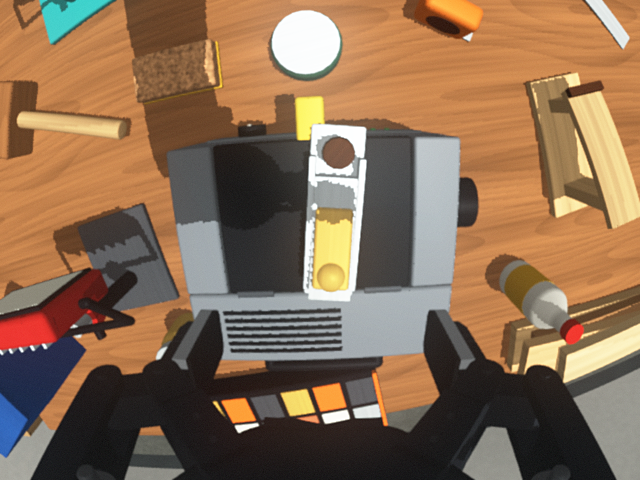

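View pics/d1.png

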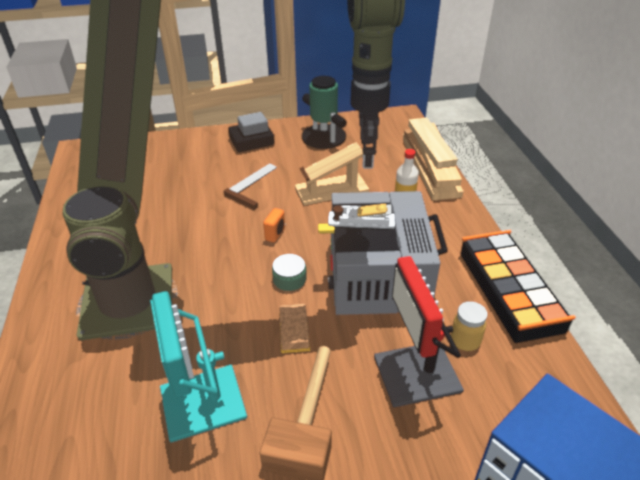

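Wrist view 1 shows the plane from (340,125) to (330,300), the board at right (600,150) with its ledge at (585,88), and the extractor corners near (168,150) and (459,138).

```bash
python3 - <<'E'
from h import *
a=cv2.imread('pics/w1.png'); 
cv2.imwrite('pics/w1p.png',cv2.resize(a[90:310,280:400],None,fx=2.7*2,fy=2.7,interpolation=cv2.INTER_CUBIC))
cv2.imwrite('pics/w1b.png',cv2.resize(a[60:240,520:640],None,fx=5,fy=3.3,interpolation=cv2.INTER_CUBIC))
d=cv2.imread('pics/d1.png');cv2.imwrite('pics/d1b.png',cv2.resize(d[135:205,290:375],None,fx=8,fy=8,interpolation=cv2.INTER_CUBIC))
E
```

```text
(no output)
```

View pics/w1p.png

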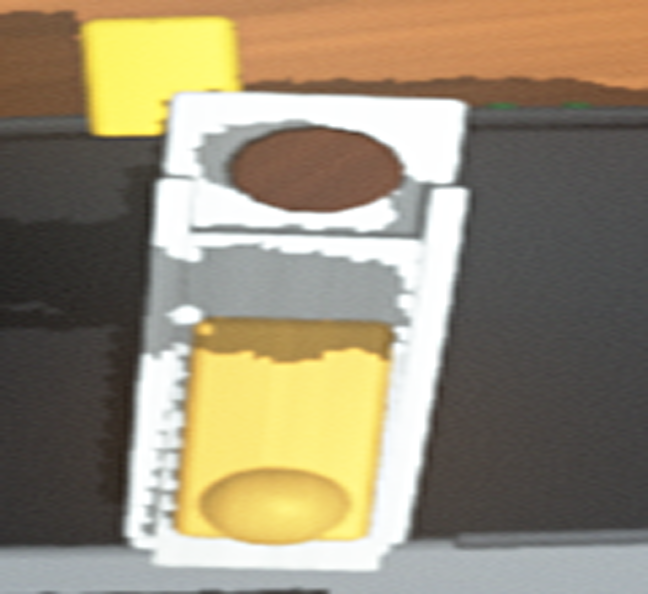

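View pics/w1b.png

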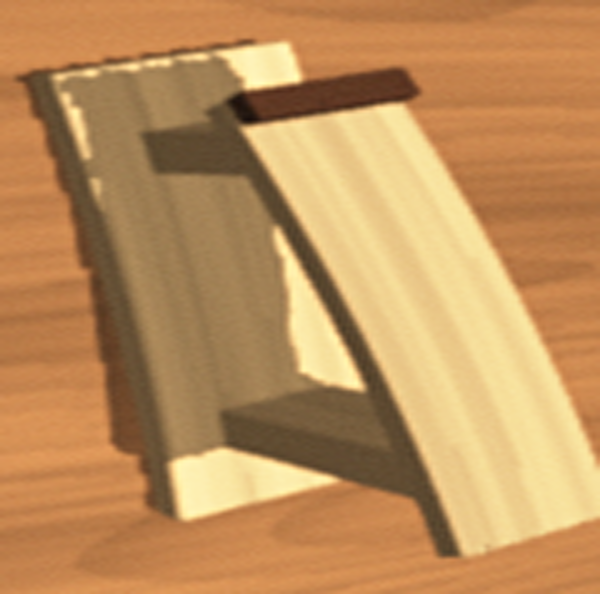

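View pics/d1b.png

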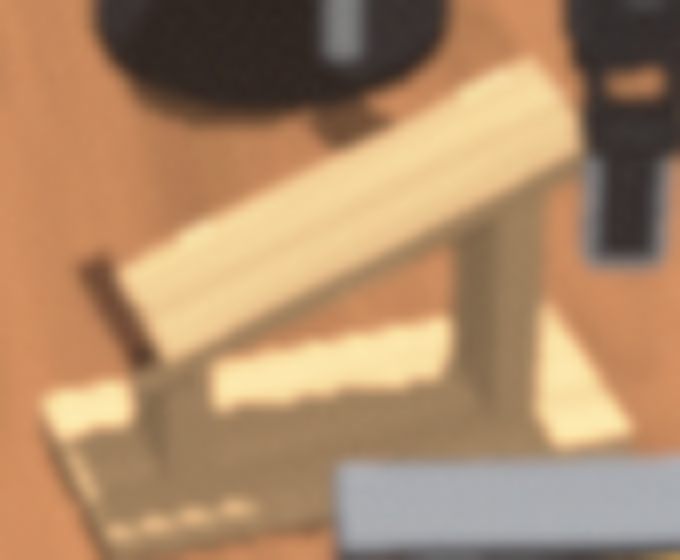

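```bash
python3 - <<'E'
from h import *
w=load('w1');s=load('s1');d=load('d1')
print('hi -y',tri((s,450,355),(w,612.4,228.5),(d,363,153.5)))
print('hi +y',tri((s,475.6,355.6),(d,356.2,142.3)))
print('lo -y',tri((s,447,307.4),(w,568,97)), tri((s,447,307.4),(d,310.6,180.6)))
print('lo +y',tri((s,470.4,307.4),(w,603.4,89.4)))
print('w lo',onz(w,568,97,.0733),onz(w,603.4,89.4,.0733),'hi-',onz(w,612.4,228.5,.1309))
print('plane')
for u,v,z in [(312.4,124.4,.168),(366.7,127,.168),(308.7,297.4,.168),(350.4,300.4,.168),(303.1,290,.188),(355,291.9,.188)]: print(onz(w,u,v,z).round(4))
print('ext')
def ex(x,y,z,o=(.6018,-.0325),th=-.163):
    return np.array([o[0]+x*np.cos(th)-y*np.sin(th),o[1]+x*np.sin(th)+y*np.cos(th),z])
for n,p in [('tab',ex(-.135,0,.156)),('tabtip',ex(-.146,0,.162)),('B-y',ex(.11,-.13,.162)),('B+y',ex(.11,.13,.162)),('F-',ex(-.11,-.13,.162)),('F+',ex(-.11,.13,.162))]:
    print(n,proj(w,p).round(0))
E
```

```text
hi -y (array([0.6530417 , 0.32091142, 0.12620136]), [np.float64(2.098875797807888), np.float64(2.262287517065784), np.float64(1.3763854180485526)])
hi +y (array([0.64513364, 0.37738799, 0.12959101]), [np.float64(1.1201815377715607), np.float64(1.1201815377714737)])
lo -y (array([0.494023  , 0.30417112, 0.06606328]), [np.float64(1.583995747012807), np.float64(1.5839957470127513)]) (array([0.49765417, 0.3025109 , 0.06843548]), [np.float64(0.8336682739615996), np.float64(0.8336682739615993)])
lo +y (array([0.48632044, 0.36171155, 0.07609821]), [np.float64(1.20763435577481), np.float64(1.2076343557749218)])
w lo [0.49276404 0.30013896 0.0733    ] [0.48550509 0.365458   0.0733    ] hi- [0.65133689 0.31957972 0.1309    ]
plane
[ 0.4824 -0.014   0.168 ]
[0.4932 0.0289 0.168 ]
[ 0.6328 -0.0505  0.168 ]
[ 0.644  -0.0134  0.168 ]
[ 0.615  -0.0507  0.188 ]
[ 0.6261 -0.0075  0.188 ]
ext
tab [313. 108.]
tabtip [312.  94.]
B-y [205. 360.]
B+y [448. 350.]
F- [168. 150.]
F+ [464. 135.]
```

```bash
python3 -m inch '[{"tx":1,"ty":3,"tz":-40,"ax":0,"ay":0,"az":-2.5,"fingers":100},{"tx":3,"ty":9,"tz":-80,"ax":0,"ay":0,"az":-2.5,"fingers":100},{"tx":3,"ty":9,"tz":-115,"ax":0,"ay":0,"az":-2.5,"fingers":100},{"tx":3,"ty":9,"tz":-140,"ax":0,"ay":0,"az":-2.5,"fingers":100},{"tx":3,"ty":9,"tz":-155,"ax":0,"ay":0,"az":-2.5,"fingers":100},{"tx":3,"ty":9,"tz":-166,"ax":0,"ay":0,"az":-2.5,"fingers":100},{"tx":3,"ty":9,"tz":-166,"ax":0,"ay":0,"az":-2.5,"fingers":100},{"tx":3,"ty":9,"tz":-166,"ax":0,"ay":0,"az":-2.5,"fingers":100}]' 60; python3 - <<'E'
from h import *
snap('wrist','w2');snap('side','d2')
E
```

```text
clock: 2.2
position: [0.5644, -0.013, 0.1659]
ee_rot: [0.397, 3.116, 0.0]
wrist_force: [0.3, -0.7, 0.1]
width: 0.0853
```

View pics/w2.png

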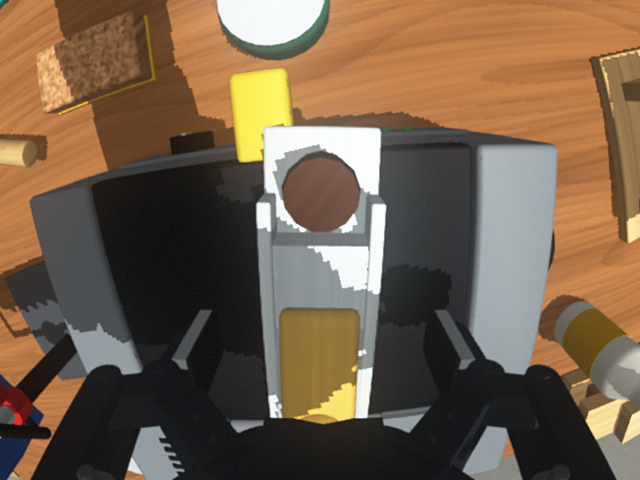

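The jaws straddle the plane squarely: toe edge at row 127, plane spanning columns 265–381 and centred at about 322. Closing.

```bash
python3 -m inch '[{"tx":0,"ty":0,"tz":-2,"ax":0,"ay":0,"az":0,"fingers":0},{"tx":0,"ty":0,"tz":-2,"ax":0,"ay":0,"az":0,"fingers":0},{"tx":0,"ty":0,"tz":-2,"ax":0,"ay":0,"az":0,"fingers":0},{"tx":0,"ty":0,"tz":-2,"ax":0,"ay":0,"az":0,"fingers":0},{"tx":0,"ty":0,"tz":-2,"ax":0,"ay":0,"az":0,"fingers":0},{"tx":0,"ty":0,"tz":-2,"ax":0,"ay":0,"az":0,"fingers":0},{"tx":0,"ty":0,"tz":-2,"ax":0,"ay":0,"az":0,"fingers":0},{"tx":0,"ty":0,"tz":-2,"ax":0,"ay":0,"az":0,"fingers":0}]' 70; python3 - <<'E'
from h import *
w=load('w2'); A=onz(w,265,127,.168);B=onz(w,381,128,.168);print(A,B,(A+B)/2)
snap('wrist','w3')
E
```

```text
clock: 3.1
position: [0.564, -0.0138, 0.1641]
ee_rot: [0.397, 3.115, -0.003]
wrist_force: [-1.6, -2.7, 5.5]
width: 0.0429
[ 0.48188134 -0.01400863  0.168     ] [0.49318305 0.02830679 0.168     ] [0.4875322  0.00714908 0.168     ]
```

View pics/w3.png

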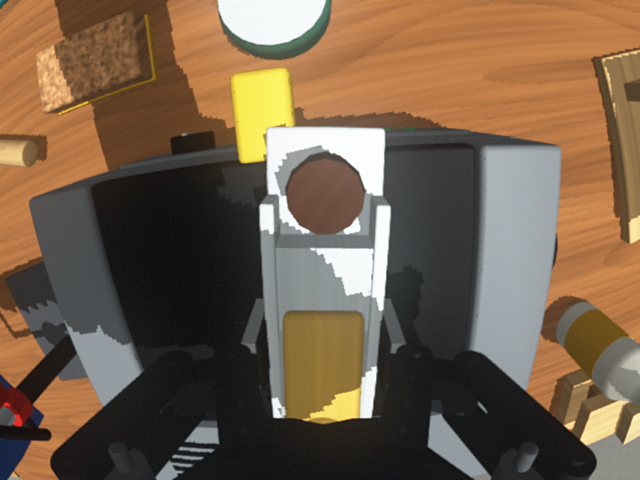

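```bash
python3 -m inch '[{"tx":0,"ty":0,"tz":4,"ax":0,"ay":0,"az":0,"fingers":0},{"tx":0,"ty":0,"tz":15,"ax":0,"ay":0,"az":0,"fingers":0},{"tx":0,"ty":0,"tz":40,"ax":0,"ay":0,"az":0,"fingers":0},{"tx":0,"ty":0,"tz":75,"ax":0,"ay":0,"az":0,"fingers":0},{"tx":0,"ty":0,"tz":110,"ax":0,"ay":0,"az":0,"fingers":0},{"tx":0,"ty":0,"tz":130,"ax":0,"ay":0,"az":0,"fingers":0},{"tx":0,"ty":0,"tz":130,"ax":0,"ay":0,"az":0,"fingers":0}]'; cat > tgt.py <<'E'
from h import *
from scipy.spatial.transform import Rotation as R
def board(px,h,off=.003,sole=.002,yaw=np.radians(6.0),c=np.array([.5644,.3397,.1])):
    a=.35
    u=np.array([np.cos(a)*np.cos(yaw),np.cos(a)*np.sin(yaw),np.sin(a)]);n=np.array([-np.sin(a)*np.cos(yaw),-np.sin(a)*np.sin(yaw),np.cos(a)])
    v=np.array([-np.sin(yaw),np.cos(yaw),0])
    pos=c+u*(px+off)+n*(sole+h)
    # tool: z=-n, y=v, x=y×z
    M=np.column_stack([np.cross(v,-n),v,-n]); return pos,R.from_matrix(M)
def delta(pos,rot):
    st=ctrl.sense(); r0=R.from_rotvec(st['ee_rot'])
    dp=(pos-st['position'])*1000; dr=np.degrees((rot*r0.inv()).as_rotvec())
    return dp.round(1),dr.round(1)
E
python3 - <<'E'
from tgt import *
p=ctrl.sense();print(p['joint_positions'].round(3))
for h in(.08,.0): print(board(.004,h)[0],delta(*board(.004,h)))
snap('wrist','w4');snap('side','d4')
E
```

```text
clock: 3.85
position: [0.5657, -0.0127, 0.2965]
ee_rot: [0.395, 3.111, 0.002]
wrist_force: [0.6, 0.3, -6.5]
width: 0.0427
[-2.300e-02  3.100e-01  1.020e-01  1.357e+00  1.000e-03  2.300e-01]
[0.542976   0.33744825 0.17942885] (array([ -22.7,  350.2, -117.1]), array([ -1.6, -19.8,  20.3]))
[0.57025755 0.34031565 0.10427903] (array([   4.6,  353. , -192.2]), array([ -1.6, -19.8,  20.3]))
```

View pics/d4.png

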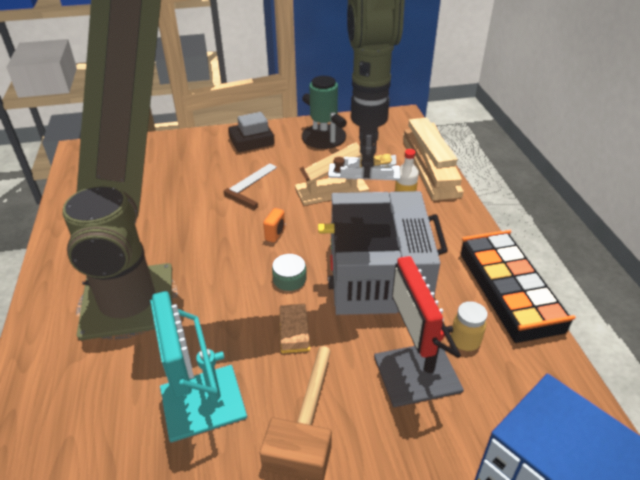

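View pics/w4.png

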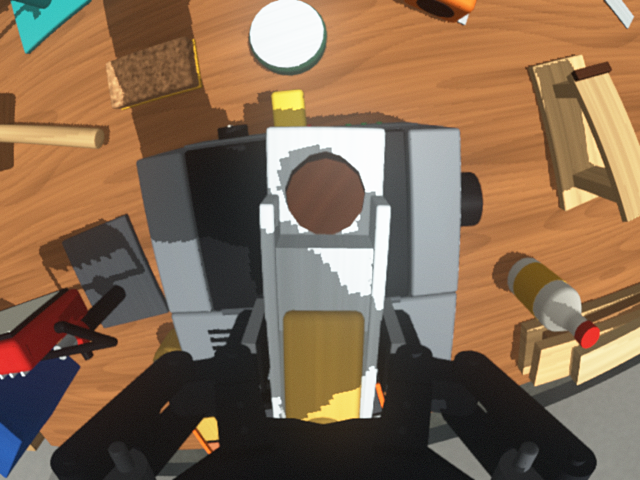

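The grip is unchanged: the plane sits at the same pixels as before the lift and weighs about 6.5 N. Carrying it over the board.

```bash
python3 -m inch '[{"tx":-3,"ty":30,"tz":0,"ax":0,"ay":-2,"az":2,"fingers":0},{"tx":-6,"ty":75,"tz":0,"ax":0,"ay":-5,"az":5,"fingers":0},{"tx":-9,"ty":120,"tz":0,"ax":-0.4,"ay":-8,"az":8,"fingers":0},{"tx":-12,"ty":165,"tz":0,"ax":-0.6,"ay":-11,"az":11,"fingers":0},{"tx":-15,"ty":210,"tz":-10,"ax":-0.8,"ay":-14,"az":14,"fingers":0},{"tx":-18,"ty":255,"tz":-20,"ax":-1.2,"ay":-17,"az":17,"fingers":0},{"tx":-21,"ty":300,"tz":-40,"ax":-1.6,"ay":-19.8,"az":20.3,"fingers":0},{"tx":-23,"ty":335,"tz":-60,"ax":-1.6,"ay":-19.8,"az":20.3,"fingers":0},{"tx":-23,"ty":350,"tz":-80,"ax":-1.6,"ay":-19.8,"az":20.3,"fingers":0},{"tx":-23,"ty":350,"tz":-90,"ax":-1.6,"ay":-19.8,"az":20.3,"fingers":0}]'; python3 - <<'E'
from tgt import *
p=ctrl.sense();print(p['joint_positions'].round(3))
for h in(.08,.01,.0): print(delta(*board(.004,h)))
snap('wrist','w5');snap('side','d5');snap('scene','s5')
E
```

```text
clock: 4.95
position: [0.537, 0.3377, 0.1973]
ee_rot: [-0.154, 2.802, 0.018]
wrist_force: [0.2, -0.5, -6.9]
width: 0.0424
[ 0.649  0.263 -0.288  0.732 -0.175  0.514]
(array([  6. ,  -0.3, -17.8]), array([ 0.4, -0.8, -0.2]))
(array([ 29.9,   2.2, -83.6]), array([ 0.4, -0.8, -0.2]))
(array([ 33.3,   2.6, -93. ]), array([ 0.4, -0.8, -0.2]))
```

View pics/w5.png

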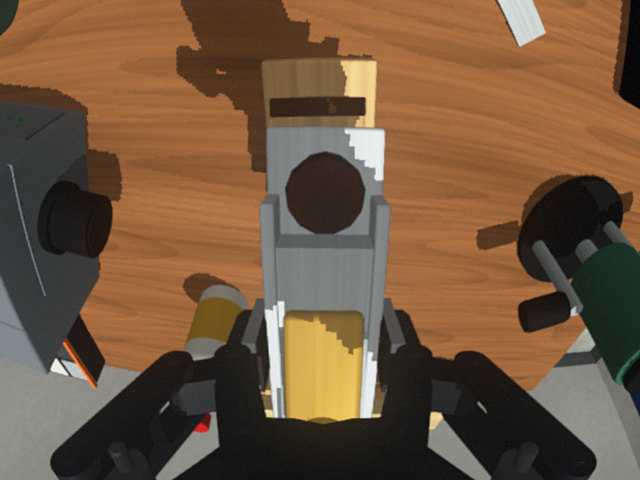

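View pics/s5.png

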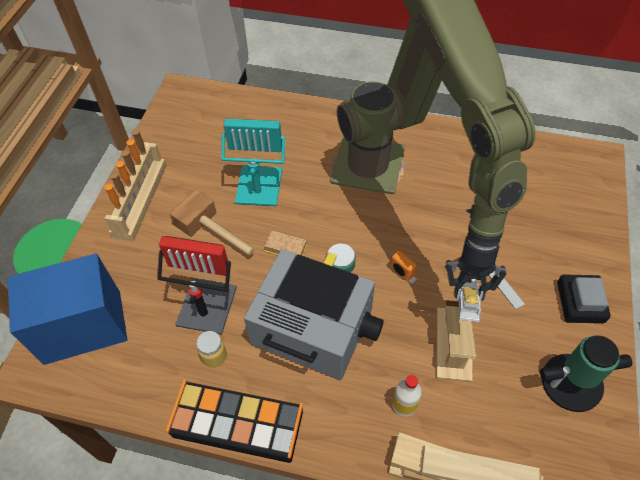

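```bash
python3 - <<'E'
from h import *
w=load('w5'); b=cv2.imread('pics/w5.png'); cv2.imwrite('pics/w5z.png',cv2.resize(b[50:150,240:400],None,fx=5,fy=5,interpolation=cv2.INTER_CUBIC))
yaw=np.radians(6);a=.35;c=np.array([.5644,.3397,.1])
u=np.array([np.cos(a)*np.cos(yaw),np.cos(a)*np.sin(yaw),np.sin(a)]);n=np.array([-np.sin(a)*np.cos(yaw),-np.sin(a)*np.sin(yaw),np.cos(a)]);v=np.array([-np.sin(yaw),np.cos(yaw),0])
for y in(-.03,.03):
  for x,z in((-.078,.01),(-.09,.01),(-.078,0)): print(x,y,z,proj(w,c+u*x+v*y+n*z).round(1))
E
```

```text
-0.078 -0.03 0.01 [274.6 116.2]
-0.09 -0.03 0.01 [274.5  97.5]
-0.078 -0.03 0 [276.6 116.6]
-0.078 0.03 0.01 [370.6 116.9]
-0.09 0.03 0.01 [370.9  98. ]
-0.078 0.03 0 [368.7 117.2]
```

View pics/w5z.png

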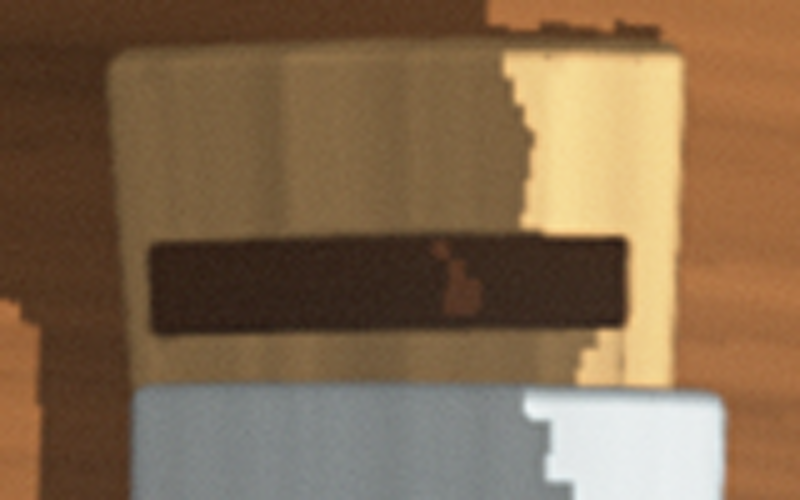

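```bash
sed -i 's/np.radians(6.0)/np.radians(6.8)/; s/.5644,.3397/.5644,.3380/' tgt.py; python3 - <<'E'
from tgt import *
w=load('w5');st=ctrl.sense();M=R.from_rotvec(st['ee_rot']).as_matrix();
o,d=ray(w,325.6,127.4); oo=M.T@(o-st['position']);dd=M.T@d
for zt in(.002,-.004): print(oo+dd*(zt-oo[2])/dd[2])
for h in(.03,.01,.003,.0): print(h,delta(*board(.004,h)))
E
```

```text
[0.08123996 0.00376231 0.002     ]
[ 0.08133886  0.00370533 -0.004     ]
0.03 (array([ 21.1,   2.5, -67.7]), array([ 0.4, -0.6,  0.8]))
0.01 (array([ 27.9,   3.3, -86.4]), array([ 0.4, -0.6,  0.8]))
0.003 (array([ 30.3,   3.6, -93. ]), array([ 0.4, -0.6,  0.8]))
0.0 (array([ 31.3,   3.7, -95.8]), array([ 0.4, -0.6,  0.8]))
```

```bash
python3 -m inch '[{"tx":10,"ty":1,"tz":-30,"ax":0.4,"ay":-0.6,"az":0.8,"fingers":0},{"tx":20,"ty":2.5,"tz":-60,"ax":0.4,"ay":-0.6,"az":0.8,"fingers":0},{"tx":21,"ty":2.5,"tz":-68,"ax":0.4,"ay":-0.6,"az":0.8,"fingers":0},{"tx":21,"ty":2.5,"tz":-68,"ax":0.4,"ay":-0.6,"az":0.8,"fingers":0},{"tx":21,"ty":2.5,"tz":-68,"ax":0.4,"ay":-0.6,"az":0.8,"fingers":0},{"tx":21,"ty":2.5,"tz":-68,"ax":0.4,"ay":-0.6,"az":0.8,"fingers":0}]'; python3 - <<'E'
from tgt import *
print(ctrl.sense()['position'])
snap('wrist','w6')
st=ctrl.sense();print(st['position'],st['joint_velocities'].round(3))
for h in(.01,.003,.0): print(h,delta(*board(.004,h)))
b=cv2.imread('pics/w6.png'); cv2.imwrite('pics/w6z.png',cv2.resize(b[50:150,240:400],None,fx=5,fy=5,interpolation=cv2.INTER_CUBIC))
E
```

```text
clock: 5.7
position: [0.5632, 0.3401, 0.1377]
ee_rot: [-0.163, 2.778, 0.037]
wrist_force: [-0.3, -0.0, -6.0]
width: 0.0432
[0.56323786 0.34011988 0.1377222 ]
[0.56308423 0.34020605 0.13764767] [ 0.004  0.002 -0.006 -0.002 -0.001 -0.001]
0.01 (array([  3.8,  -1.9, -24. ]), array([-0.4,  0.5,  0. ]))
0.003 (array([  6.1,  -1.6, -30.6]), array([-0.4,  0.5,  0. ]))
0.0 (array([  7.2,  -1.5, -33.4]), array([-0.4,  0.5,  0. ]))
```

View pics/w6z.png

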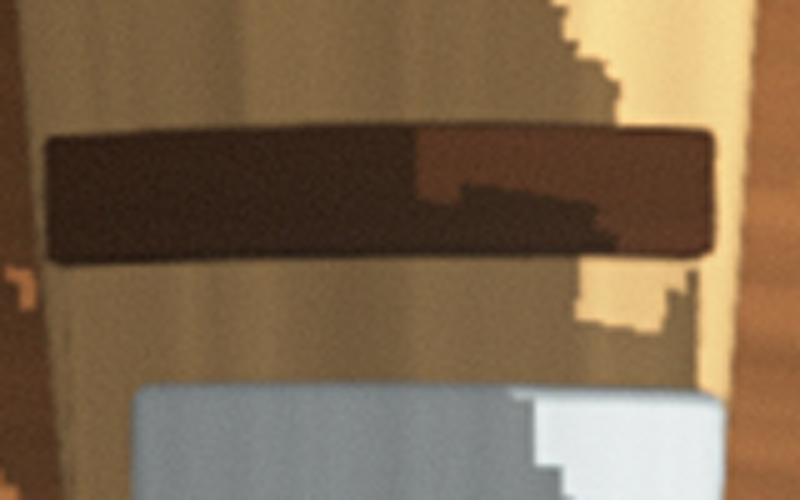

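```bash
cat > mb.py <<'E'
from tgt import *
def meas(f,L,Rr,T):
    w=load(f);st=ctrl.sense();M=R.from_rotvec(st['ee_rot']).as_matrix();yaw=np.radians(6.8);a=.35;c=np.array([.5644,.338,.1])
    u=np.array([np.cos(a)*np.cos(yaw),np.cos(a)*np.sin(yaw),np.sin(a)]);n=np.array([-np.sin(a)*np.cos(yaw),-np.sin(a)*np.sin(yaw),np.cos(a)]);v=np.array([-np.sin(yaw),np.cos(yaw),0])
    B=np.column_stack([u,v,n])
    def cast(p,z):
        o,d=ray(w,*p);o=B.T@(o-c);d=B.T@d;return o+d*(z-o[2])/d[2]
    print('ledge L,R',cast(L,.01).round(4),cast(Rr,.01).round(4))
    h=(B.T@(st['position']-c))[2]-.002
    for t in T: print('toe',cast(t,h+.006).round(4),'h',h)
    print('tcp',(B.T@(st['position']-c)).round(4),'rot',np.degrees(R.from_matrix(B.T@M).as_rotvec()).round(1))
E
python3 - <<'E'
from mb import *
meas('w6',(249.5,102.6),(382.6,101),[(266.5,127.5),(385,128.5)])
E
```

```text
ledge L,R [-0.078  -0.0302  0.01  ] [-0.0784  0.0294  0.01  ]
toe [-0.0671 -0.0183  0.0397] h 0.033723631563324113
toe [-0.0667  0.0256  0.0397] h 0.033723631563324113
tcp [0.0119 0.0023 0.0357] rot [  0.2 179.5   0.4]
```

```bash
python3 -m inch '[{"tx":0,"ty":-4,"tz":-8,"ax":-0.4,"ay":0.5,"az":0,"fingers":0},{"tx":3,"ty":-3.5,"tz":-17,"ax":-0.4,"ay":0.5,"az":0,"fingers":0},{"tx":5.5,"ty":-3,"tz":-24,"ax":-0.4,"ay":0.5,"az":0,"fingers":0},{"tx":7,"ty":-3,"tz":-28.5,"ax":-0.4,"ay":0.5,"az":0,"fingers":0},{"tx":7.5,"ty":-3,"tz":-30.5,"ax":-0.4,"ay":0.5,"az":0,"fingers":0},{"tx":7.5,"ty":-3,"tz":-31,"ax":-0.4,"ay":0.5,"az":0,"fingers":0},{"tx":7.5,"ty":-3,"tz":-31,"ax":-0.4,"ay":0.5,"az":0,"fingers":0}]'; python3 - <<'E'
from mb import *
meas('w6',(249.5,102.6),(382.6,101),[])
snap('side','d7')
d=cv2.imread('pics/d7.png');cv2.imwrite('pics/d7b.png',cv2.resize(d[115:205,290:400],None,fx=7,fy=6.6,interpolation=cv2.INTER_CUBIC))
E
```

```text
clock: 6.45
position: [0.5689, 0.3362, 0.1043]
ee_rot: [-0.166, 2.791, 0.025]
wrist_force: [-4.7, -1.7, -1.5]
width: 0.0424
ledge L,R [-0.078  -0.0302  0.01  ] [-0.0784  0.0294  0.01  ]
tcp [ 0.0055 -0.0024  0.0026] rot [ 1.000e-01 -1.798e+02  3.000e-01]
```

View pics/d7b.png

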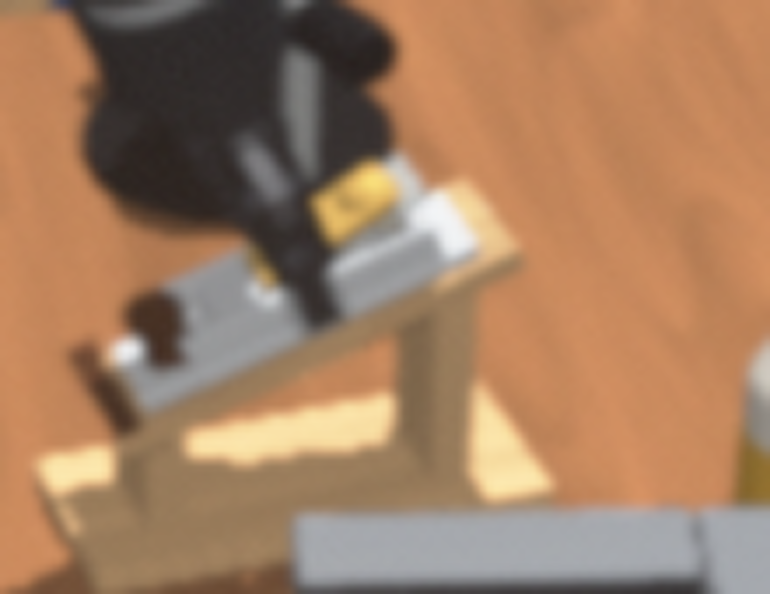

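Contact has started (wrist force went from -6 to -1.5 N in z), and the sole looks parallel to the board. Pressing about 1 mm more, then opening.

```bash
python3 -m inch '[{"tx":0.3,"ty":0,"tz":-1,"ax":0,"ay":0,"az":0,"fingers":0},{"tx":0.3,"ty":0,"tz":-1,"ax":0,"ay":0,"az":0,"fingers":0},{"tx":0.3,"ty":0,"tz":-1,"ax":0,"ay":0,"az":0,"fingers":55},{"tx":0.3,"ty":0,"tz":-1,"ax":0,"ay":0,"az":0,"fingers":60},{"tx":0.3,"ty":0,"tz":-1,"ax":0,"ay":0,"az":0,"fingers":80},{"tx":0.3,"ty":0,"tz":-1,"ax":0,"ay":0,"az":0,"fingers":100},{"tx":0.3,"ty":0,"tz":-1,"ax":0,"ay":0,"az":0,"fingers":100},{"tx":0.3,"ty":0,"tz":-1,"ax":0,"ay":0,"az":0,"fingers":100}]'; python3 -m inch '[{"tx":-4,"ty":0,"tz":10,"ax":0,"ay":0,"az":0,"fingers":100},{"tx":-12,"ty":-1,"tz":35,"ax":0,"ay":0,"az":0,"fingers":100},{"tx":-24,"ty":-2,"tz":70,"ax":0,"ay":0,"az":0,"fingers":100},{"tx":-31,"ty":-3,"tz":90,"ax":0,"ay":0,"az":0,"fingers":100},{"tx":-31,"ty":-3,"tz":90,"ax":0,"ay":0,"az":0,"fingers":100}]';python3 - <<'E'
from mb import *
snap('wrist','w8')
E
```

```text
clock: 7.3
position: [0.57, 0.3366, 0.1033]
ee_rot: [-0.166, 2.79, 0.026]
wrist_force: [-1.2, 0.2, -0.7]
width: 0.0856
clock: 7.8
position: [0.5401, 0.3351, 0.1984]
ee_rot: [-0.165, 2.784, 0.032]
wrist_force: [0.2, -0.7, 1.0]
width: 0.0853
```

View pics/w8.png

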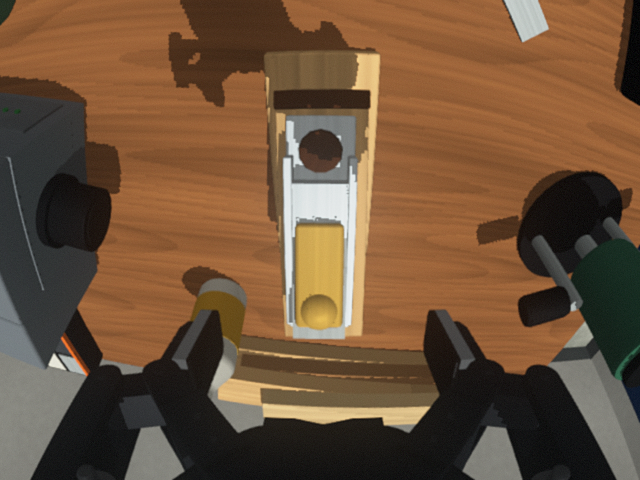

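The plane lies lengthwise on the board: toe edge at row 117 (286–355), ledge inner edge at row 107 (275–370). Next I check it numerically and measure the lamp.

```bash
python3 - <<'E'
from mb import *
c=np.array([.5644,.338,.1]);yaw=np.radians(6.8);a=.35
u=np.array([np.cos(a)*np.cos(yaw),np.cos(a)*np.sin(yaw),np.sin(a)]);n=np.array([-np.sin(a)*np.cos(yaw),-np.sin(a)*np.sin(yaw),np.cos(a)]);v=np.array([-np.sin(yaw),np.cos(yaw),0])
B=np.column_stack([u,v,n]);w=load('w8')
def cast(p,z):
    o,d=ray(w,*p);o=B.T@(o-c);d=B.T@d;return o+d*(z-o[2])/d[2]
for p,z in [((275,107.5),.01),((369.5,107.5),.01),((286,116),.006),((355,116),.006),((292,338),.006),((344,338.5),.006)]: print(p,cast(p,z).round(4))
s=load('s0') if 0 else load('s5');d=load('d1')
# lamp red top corners: scene zoom /4.2+(140,210); side zoom /6,/4.6+(380,240)
S=lambda x,y:(s,140+x/4.2,210+y/4.2); D=lambda x,y:(d,380+x/6,240+y/4.6)
print('top front +y / side far', tri(S(354,148),D(105,90)))
print('top front -y', tri(S(95,110),D(275,370)))
print('top back -y', tri(S(85,148),D(377,355)))
print('top back +y', tri(S(348,190),D(185,75)))
for q in [(105,90),(275,370),(377,355),(185,75)]: print(D(*q)[1:])
for q in [(354,148),(95,110),(85,148),(348,190)]: print(S(*q)[1:])
b=cv2.imread('pics/s5.png');cv2.imwrite('pics/s5l.png',cv2.resize(b[225:290,145:245],None,fx=8,fy=8,interpolation=cv2.INTER_CUBIC))
E
```

```text
(275, 107.5) [-0.0788 -0.0294  0.01  ]
(369.5, 107.5) [-0.0789  0.0291  0.01  ]
(286, 116) [-0.0733 -0.023   0.006 ]
(355, 116) [-0.0733  0.0205  0.006 ]
(292, 338) [ 0.0881 -0.0232  0.006 ]
(344, 338.5) [0.0885 0.0165 0.006 ]
top front +y / side far (array([ 0.56184975, -0.25762333,  0.26505513]), [np.float64(2.5905428481213635), np.float64(2.590542848121415)])
top front -y (array([ 0.56690047, -0.4116317 ,  0.2646889 ]), [np.float64(0.7974700237159973), np.float64(0.7974700237161251)])
top back -y (array([ 0.59519505, -0.40862826,  0.26466032]), [np.float64(1.642367678100596), np.float64(1.64236767810058)])
top back +y (array([ 0.58922415, -0.25245165,  0.26368178]), [np.float64(2.8069417421558436), np.float64(2.806941742155751)])
(397.5, 259.5652173913044)
(425.8333333333333, 320.4347826086956)
(442.8333333333333, 317.17391304347825)
(410.8333333333333, 256.30434782608694)
(224.28571428571428, 245.23809523809524)
(162.61904761904762, 236.1904761904762)
(160.23809523809524, 245.23809523809524)
(222.85714285714283, 255.23809523809524)
```

View pics/s5l.png

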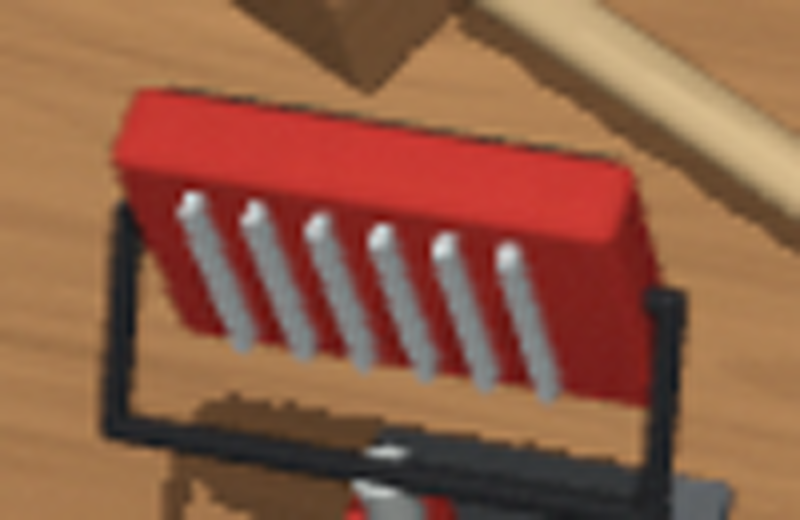

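```bash
python3 - <<'E'
from mb import *
w=load('w2');b=cv2.imread('pics/w2.png')
m=cv2.inRange(cv2.cvtColor(b,cv2.COLOR_BGR2HSV),(20,150,80),(35,255,255));m[:,320:]=0;m[:,:200]=0
k=max(cv2.findContours(m,0,1)[0],key=cv2.contourArea);p=cv2.approxPolyDP(k,4,True)[:,0];print(p.tolist())
o=np.array([.6018,-.0325]);th=-.163;E=np.array([[np.cos(th),np.sin(th)],[-np.sin(th),np.cos(th)]])
for q in p: 
    X=onz(w,*q,.162);print(X.round(4),(E@(X[:2]-o)).round(4))
d=load('d1')
yaw=np.radians(2);N=np.array([np.cos(yaw),np.sin(yaw),0]);F=np.array([.557,-.335,.213])
for q in [(97,130),(262,372),(80,262),(228,490)]:
    oo,dd=ray(d,380+q[0]/6,240+q[1]/4.6);X=oo+dd*(N@(F-oo))/(N@dd);print('face',X.round(4),'side',(np.array([-N[1],N[0],0])@(X-F)).round(4))
st=ctrl.sense()
def tool(yawjaw): # pointing down, y at yawjaw
    y=np.array([np.cos(yawjaw),np.sin(yawjaw),0]);z=np.array([0,0,-1.]);return R.from_matrix(np.column_stack([np.cross(y,z),y,z]))
e=np.array([np.cos(th),np.sin(th),0]);H=np.array([o[0]+.03*e[0],o[1]+.03*e[1],.158])
G=H-.167*e+np.array([0,0,-.002-.020])
print('G',G,delta(G,tool(th+np.pi/2)))
for t in np.arange(0,1.9,.15):
    g=H+.167*(-e*np.cos(t-.012)+np.array([0,0,1])*np.sin(t-.012))-np.array([0,0,.02]);print(round(t,2),((g-G)*1000).round(1))
E
```

```text
[[283, 68], [230, 77], [241, 162], [262, 160], [265, 125], [292, 124], [289, 79]]
[ 0.4609 -0.002   0.162 ] [-0.144   0.0072]
[ 0.4581 -0.0231  0.162 ] [-0.1434 -0.0141]
[ 0.4926 -0.0282  0.162 ] [-0.1085 -0.0135]
[ 0.4942 -0.0197  0.162 ] [-0.1083 -0.0048]
[ 0.481  -0.0147  0.162 ] [-0.1221 -0.0021]
[ 0.4835 -0.0043  0.162 ] [-0.1213  0.0086]
[ 0.4658 -0.0009  0.162 ] [-0.1393  0.0091]
face [ 0.5551 -0.28    0.2633] side 0.0551
face [ 0.5599 -0.4167  0.2715] side -0.0817
face [ 0.5551 -0.2818  0.1891] side 0.0533
face [ 0.5597 -0.4122  0.1993] side -0.0772
G [ 0.46661595 -0.01026775  0.136     ] (array([ -72.9, -344.7,  -60. ]), array([  0.4,  20.2, -16. ]))
0.0 [ 0. -0. -0.]
0.15 [ 1.6 -0.3 25. ]
0.3 [ 6.8 -1.1 49.4]
0.45 [15.6 -2.6 72.8]
0.6 [27.7 -4.6 94.6]
0.75 [ 42.9  -7.1 114.4]
0.9 [ 60.8 -10.  131.6]
1.05 [ 81.1 -13.3 145.9]
1.2 [103.2 -17.  156.9]
1.35 [126.8 -20.8 164.5]
1.5 [151.2 -24.9 168.4]
1.65 [175.9 -28.9 168.6]
1.8 [200.3 -32.9 165.1]
```

The plane is at about x = +2, y = -1 mm on the board, seated and let go. I also have the tab and lamp measurements. Now to above the pull tab.

```bash
python3 -m inch '[{"tx":-10,"ty":-15,"tz":30,"ax":0,"ay":2,"az":-1.6,"fingers":100},{"tx":-18,"ty":-55,"tz":45,"ax":0,"ay":4.5,"az":-3.5,"fingers":100},{"tx":-26,"ty":-100,"tz":50,"ax":0.1,"ay":7,"az":-5.5,"fingers":100},{"tx":-34,"ty":-145,"tz":50,"ax":0.1,"ay":9.5,"az":-7.5,"fingers":100},{"tx":-42,"ty":-190,"tz":50,"ax":0.2,"ay":12,"az":-9.5,"fingers":100},{"tx":-50,"ty":-235,"tz":45,"ax":0.3,"ay":14.5,"az":-11.5,"fingers":100},{"tx":-58,"ty":-280,"tz":40,"ax":0.3,"ay":17,"az":-13.5,"fingers":100},{"tx":-66,"ty":-320,"tz":35,"ax":0.4,"ay":20.2,"az":-16,"fingers":100},{"tx":-72,"ty":-347,"tz":20,"ax":0.4,"ay":20.2,"az":-16,"fingers":100},{"tx":-72,"ty":-347,"tz":10,"ax":0.4,"ay":20.2,"az":-16,"fingers":100}]' 25; python3 -m inch '[{"tx":0,"ty":0,"tz":0,"ax":0,"ay":0,"az":0,"fingers":100},{"tx":0,"ty":0,"tz":0,"ax":0,"ay":0,"az":0,"fingers":100}]';python3 - <<'E'
from mb import *
st=ctrl.sense();print(st['joint_positions'].round(3))
snap('wrist','w9');snap('side','d9')
w=load('w9');b=cv2.imread('pics/w9.png')
m=cv2.inRange(cv2.cvtColor(b,cv2.COLOR_BGR2HSV),(20,150,80),(35,255,255));
k=max(cv2.findContours(m,0,1)[0],key=cv2.contourArea);p=cv2.approxPolyDP(k,4,True)[:,0];print(p.tolist())
o=np.array([.6029,-.0352]);th=-.163;E=np.array([[np.cos(th),np.sin(th)],[-np.sin(th),np.cos(th)]])
for q in p: 
    X=onz(w,*q,.162);print(X.round(4),(E@(X[:2]-o)).round(4))
print((E@(st['position'][:2]-o)).round(4),st['position'], np.degrees(st['ee_rot']))
E
```

```text
clock: 8.85
position: [0.4653, -0.0165, 0.2012]
ee_rot: [-0.263, -3.122, 0.006]
wrist_force: [-0.4, 0.8, -0.0]
width: 0.0855
clock: 9.05
position: [0.4665, -0.0129, 0.2027]
ee_rot: [-0.254, -3.125, 0.004]
wrist_force: [0.1, -0.6, 0.0]
width: 0.0855
[-0.026  0.181 -0.32   1.077 -0.002  0.136]
[[304, 257], [301, 319], [340, 321], [342, 260]]
[ 0.454  -0.0209  0.162 ] [-0.1492 -0.0101]
[ 0.4912 -0.0295  0.162 ] [-0.1111 -0.0125]
[ 0.4961 -0.0076  0.162 ] [-0.1099  0.0099]
[ 0.459  -0.0012  0.162 ] [-0.1476  0.0102]
[-1.382e-01 -1.000e-04] [ 0.46649811 -0.01285516  0.20273395] [ -14.54203098 -179.0393762     0.21995962]
```

View pics/w9.png

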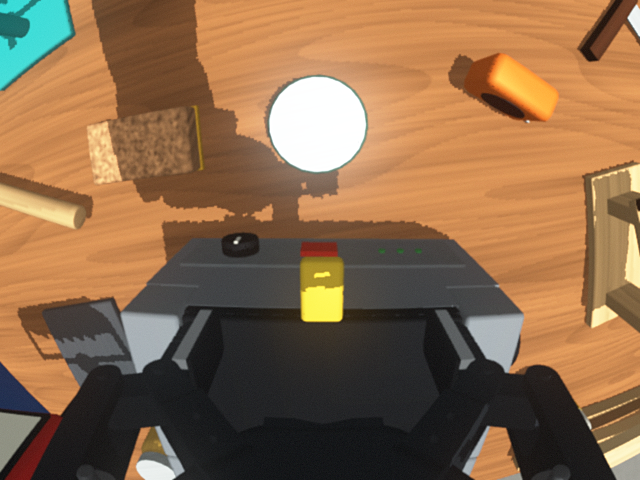

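The tab is at (301–342, 257–321), centred between the jaws (jaw axis at about column 322). Descending.

```bash
python3 -m inch '[{"tx":0,"ty":0,"tz":-25,"ax":0,"ay":0,"az":0,"fingers":100},{"tx":0,"ty":0,"tz":-50,"ax":0,"ay":0,"az":0,"fingers":100},{"tx":0,"ty":0,"tz":-66,"ax":0,"ay":0,"az":0,"fingers":100},{"tx":0,"ty":0,"tz":-66,"ax":0,"ay":0,"az":0,"fingers":60},{"tx":0,"ty":0,"tz":-66,"ax":0,"ay":0,"az":0,"fingers":0},{"tx":0,"ty":0,"tz":-66,"ax":0,"ay":0,"az":0,"fingers":0},{"tx":0,"ty":0,"tz":-66,"ax":0,"ay":0,"az":0,"fingers":0},{"tx":0,"ty":0,"tz":-66,"ax":0,"ay":0,"az":0,"fingers":0},{"tx":0,"ty":0,"tz":-66,"ax":0,"ay":0,"az":0,"fingers":0},{"tx":0,"ty":0,"tz":-66,"ax":0,"ay":0,"az":0,"fingers":0}]' 25;python3 - <<'E'
from mb import *
snap('wrist','w10')
E
```

```text
clock: 10.15
position: [0.4677, -0.0141, 0.1385]
ee_rot: [-0.256, -3.128, 0.006]
wrist_force: [-1.5, -1.3, 6.3]
width: 0.0237
```

View pics/w10.png

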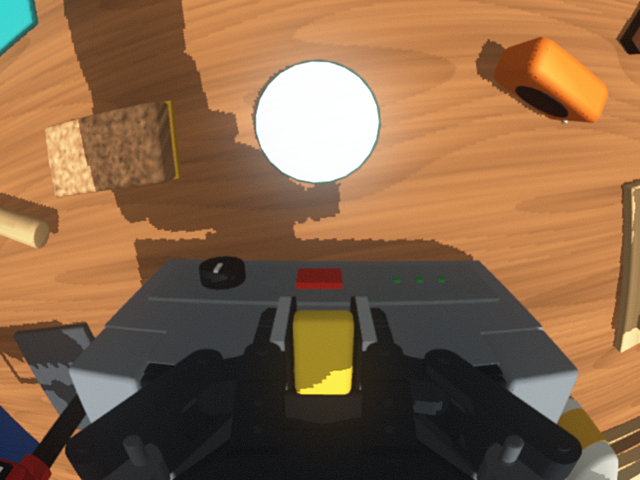

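```bash
python3 -m inch '[{"tx":0.3,"ty":0,"tz":8,"ax":0,"ay":0,"az":0,"fingers":0},{"tx":1.6,"ty":-0.3,"tz":25,"ax":0,"ay":0,"az":0,"fingers":0},{"tx":6.8,"ty":-1.1,"tz":49.4,"ax":0,"ay":0,"az":0,"fingers":0},{"tx":15.6,"ty":-2.6,"tz":72.8,"ax":0,"ay":0,"az":0,"fingers":0},{"tx":27.7,"ty":-4.6,"tz":94.6,"ax":0,"ay":0,"az":0,"fingers":0},{"tx":42.9,"ty":-7.1,"tz":114.4,"ax":0,"ay":0,"az":0,"fingers":0},{"tx":60.8,"ty":-10,"tz":131.6,"ax":0,"ay":0,"az":0,"fingers":0}]';python3 - <<'E'
from mb import *
snap('side','d11')
E
```

```text
clock: 10.9
position: [0.5265, -0.0239, 0.2695]
ee_rot: [-0.255, -3.123, 0.005]
wrist_force: [1.6, -2.7, -6.8]
width: 0.0235
```

View pics/d11.png

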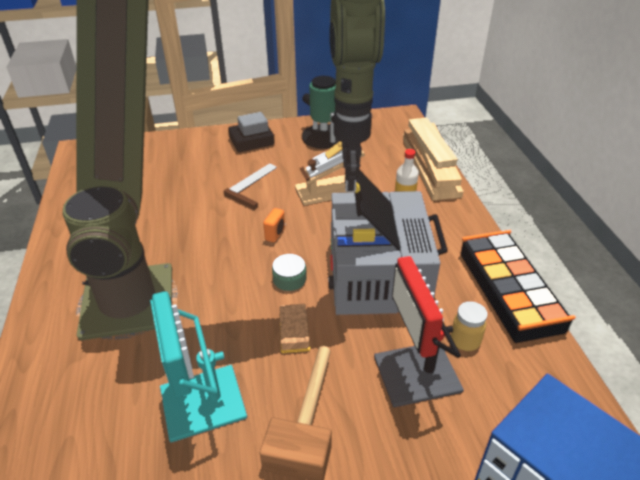

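The flap follows the arc: it stands at about 50°, and the cassette's blue top and yellow rib show at (362,236).

```bash
python3 -m inch '[{"tx":20.3,"ty":-3.3,"tz":14.3,"ax":0,"ay":0,"az":0,"fingers":0},{"tx":42.4,"ty":-7,"tz":25.3,"ax":0,"ay":0,"az":0,"fingers":0},{"tx":66,"ty":-10.8,"tz":32.9,"ax":0,"ay":0,"az":0,"fingers":0},{"tx":90.4,"ty":-14.9,"tz":36.8,"ax":0,"ay":0,"az":0,"fingers":0},{"tx":115.1,"ty":-18.9,"tz":37,"ax":0,"ay":0,"az":0,"fingers":0},{"tx":128,"ty":-21,"tz":36,"ax":0,"ay":0,"az":0,"fingers":0},{"tx":128,"ty":-21,"tz":36,"ax":0,"ay":0,"az":0,"fingers":0},{"tx":128,"ty":-21,"tz":36,"ax":0,"ay":0,"az":0,"fingers":0}]';python3 - <<'E'
from mb import *
snap('side','d12')
E
```

```text
clock: 11.75
position: [0.6558, -0.0454, 0.305]
ee_rot: [-0.257, -3.126, 0.006]
wrist_force: [0.3, -5.2, 1.7]
width: 0.0233
```

View pics/d12.png

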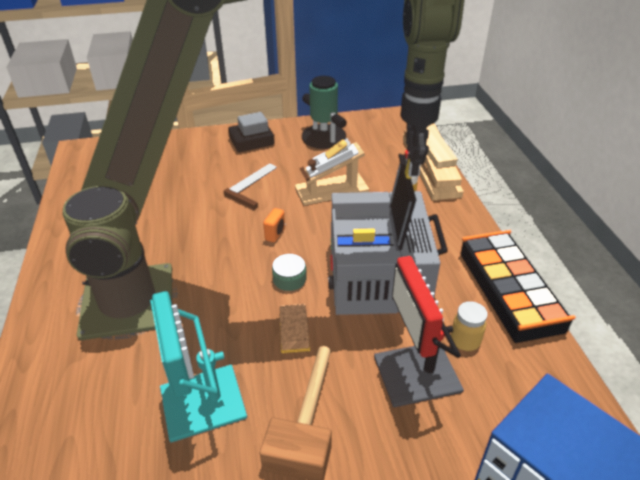

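The flap is upright and slightly past. Release and retreat upward.

```bash
python3 -m inch '[{"tx":0,"ty":0,"tz":0,"ax":0,"ay":0,"az":0,"fingers":40},{"tx":0,"ty":0,"tz":0,"ax":0,"ay":0,"az":0,"fingers":60},{"tx":0,"ty":0,"tz":0,"ax":0,"ay":0,"az":0,"fingers":60},{"tx":0,"ty":0,"tz":3,"ax":0,"ay":0,"az":0,"fingers":60},{"tx":0,"ty":0,"tz":20,"ax":0,"ay":0,"az":0,"fingers":60},{"tx":0,"ty":0,"tz":50,"ax":0,"ay":0,"az":0,"fingers":100},{"tx":0,"ty":0,"tz":80,"ax":0,"ay":0,"az":0,"fingers":100},{"tx":0,"ty":0,"tz":80,"ax":0,"ay":0,"az":0,"fingers":100},{"tx":0,"ty":0,"tz":80,"ax":0,"ay":0,"az":0,"fingers":100}]';python3 - <<'E'
from mb import *
snap('side','d13');snap('wrist','w13')
st=ctrl.sense();print(st['joint_positions'].round(3))
d=cv2.imread('pics/d13.png');cv2.imwrite('pics/d13z.png',cv2.resize(d[100:300,300:460],None,fx=4,fy=3,interpolation=cv2.INTER_CUBIC))
E
```

```text
clock: 12.7
position: [0.6561, -0.0443, 0.3857]
ee_rot: [-0.255, -3.128, 0.004]
wrist_force: [0.8, -0.0, -0.2]
width: 0.0852
[-0.066  0.532  0.682  1.729 -0.003  0.096]
```

View pics/d13z.png

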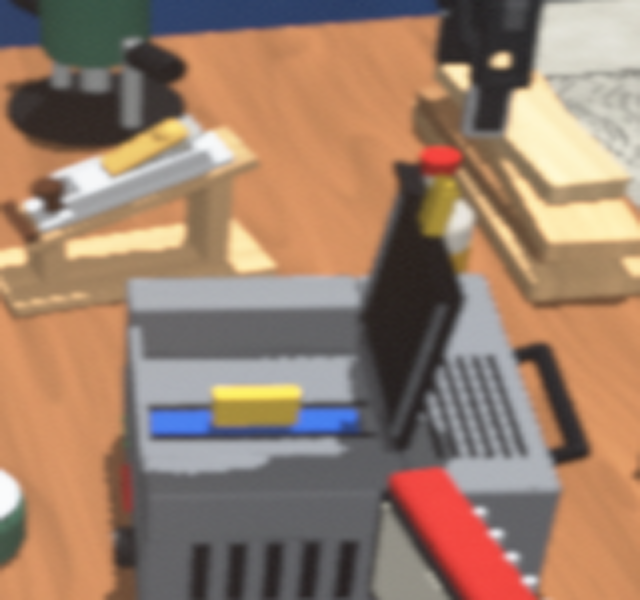

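View pics/w13.png

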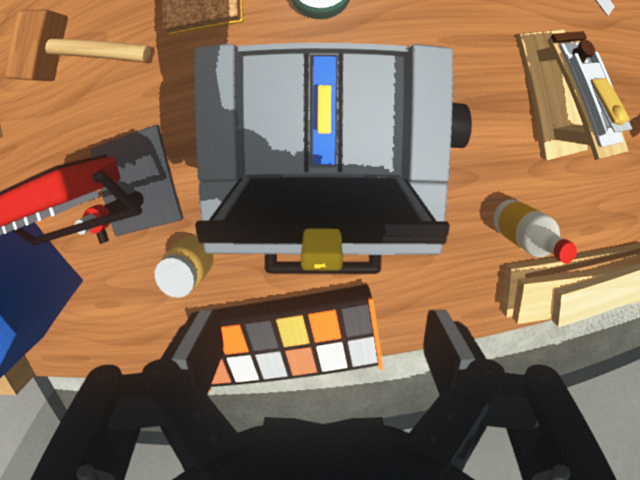

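```bash
python3 - <<'E'
from mb import *
w=load('w13');b=cv2.imread('pics/w13.png');st=ctrl.sense()
m=cv2.inRange(cv2.cvtColor(b,cv2.COLOR_BGR2HSV),(20,130,80),(35,255,255));m[150:]=0;m[:,:300]=0;m[:,350:]=0
r=cv2.minAreaRect(np.argwhere(m)[:,::-1].astype(np.float32));print(r)
bx=cv2.boxPoints(r);X=[onz(w,*q,.147) for q in bx]
for x in X: print(x.round(4))
c=np.mean(X,0);print('c',c)
n=cv2.inRange(cv2.cvtColor(b,cv2.COLOR_BGR2HSV),(105,150,80),(125,255,255));n[200:]=0;n[:,:290]=0;n[:,360:]=0
r=cv2.minAreaRect(np.argwhere(n)[:,::-1].astype(np.float32));Y=np.array([onz(w,*q,.117) for q in cv2.boxPoints(r)])
print('frame',Y.round(4),Y.mean(0))
print('model',np.array([.6029,-.0352])-.04*np.array([.9867,-.1623]))
E
```

```text
((323.9999694824219, 108.99998474121094), (45.99999237060547, 11.999998092651367), 90.0)
[ 0.5381 -0.0306  0.147 ]
[ 0.54   -0.0188  0.147 ]
[ 0.5868 -0.0263  0.147 ]
[ 0.5848 -0.0383  0.147 ]
c [ 0.5624468  -0.02849873  0.147     ]
frame [[ 0.5008 -0.0305  0.117 ]
 [ 0.5046 -0.0071  0.117 ]
 [ 0.6226 -0.0259  0.117 ]
 [ 0.6187 -0.05    0.117 ]] [ 0.56169446 -0.02837512  0.117     ]
model [ 0.563432 -0.028708]
```

Rib and frame centres agree with the extractor model to within 2 mm. Moving over the rib and down.

```bash
python3 -m inch '[{"tx":-35,"ty":6,"tz":0,"ax":0,"ay":0,"az":0,"fingers":70},{"tx":-75,"ty":13,"tz":-5,"ax":0,"ay":0,"az":0,"fingers":70},{"tx":-94,"ty":16,"tz":-40,"ax":0,"ay":0,"az":0,"fingers":70},{"tx":-94,"ty":16,"tz":-85,"ax":0,"ay":0,"az":0,"fingers":70},{"tx":-94,"ty":16,"tz":-130,"ax":0,"ay":0,"az":0,"fingers":70},{"tx":-94,"ty":16,"tz":-165,"ax":0,"ay":0,"az":0,"fingers":70},{"tx":-94,"ty":16,"tz":-180,"ax":0,"ay":0,"az":0,"fingers":70},{"tx":-94,"ty":16,"tz":-180,"ax":0,"ay":0,"az":0,"fingers":70}]';python3 - <<'E'
from mb import *
snap('wrist','w14');snap('side','d14')
print(ctrl.sense()['position'],ctrl.sense()['joint_positions'].round(3))
E
```

```text
clock: 13.6
position: [0.5579, -0.0282, 0.2007]
ee_rot: [-0.254, -3.117, 0.005]
wrist_force: [-0.1, 0.2, -0.0]
width: 0.0596
[ 0.56089707 -0.02843338  0.20447125] [-0.049  0.34  -0.094  1.144 -0.003  0.114]
```

View pics/w14.png

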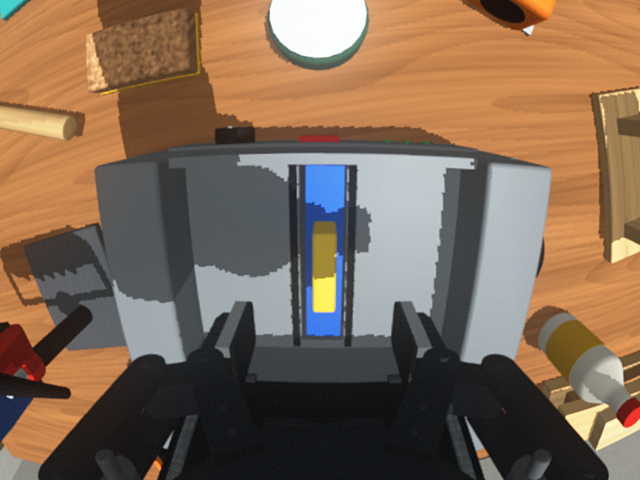

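View pics/d14.png

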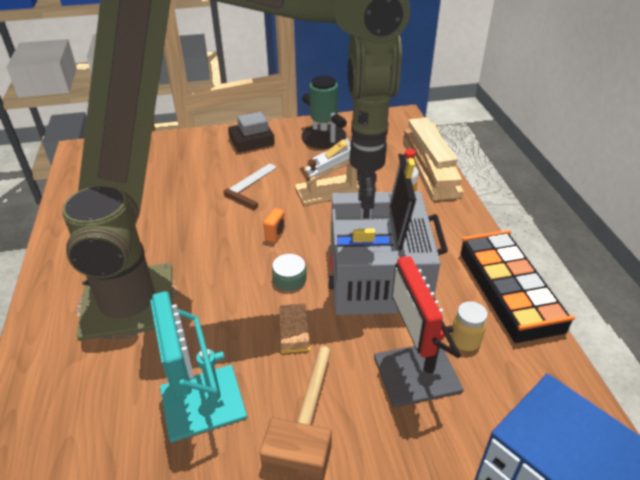

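The rib is at columns 313–336, between jaws centred at 323, and the gripper clears the flap. Descend and close.

```bash
python3 -m inch '[{"tx":0,"ty":0,"tz":-35,"ax":0,"ay":0,"az":0,"fingers":70},{"tx":0,"ty":0,"tz":-65,"ax":0,"ay":0,"az":0,"fingers":70},{"tx":0,"ty":0,"tz":-80,"ax":0,"ay":0,"az":0,"fingers":70},{"tx":0,"ty":0,"tz":-80,"ax":0,"ay":0,"az":0,"fingers":70},{"tx":0,"ty":0,"tz":-80,"ax":0,"ay":0,"az":0,"fingers":0},{"tx":0,"ty":0,"tz":-80,"ax":0,"ay":0,"az":0,"fingers":0},{"tx":0,"ty":0,"tz":-80,"ax":0,"ay":0,"az":0,"fingers":0},{"tx":0,"ty":0,"tz":-80,"ax":0,"ay":0,"az":0,"fingers":0},{"tx":0,"ty":0,"tz":-80,"ax":0,"ay":0,"az":0,"fingers":0},{"tx":0,"ty":0,"tz":-80,"ax":0,"ay":0,"az":0,"fingers":0}]' 45;python3 - <<'E'
from mb import *
snap('wrist','w15')
E
```

```text
clock: 14.7
position: [0.563, -0.0286, 0.1266]
ee_rot: [-0.255, -3.13, 0.004]
wrist_force: [0.4, 0.3, 5.9]
width: 0.0131
```

View pics/w15.png

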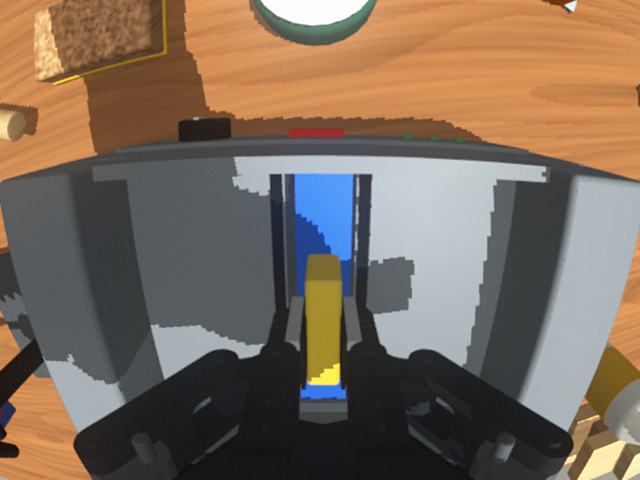

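```bash
python3 -m inch '[{"tx":0,"ty":0,"tz":10,"ax":0,"ay":0,"az":0,"fingers":0},{"tx":0,"ty":0,"tz":30,"ax":0,"ay":0,"az":0,"fingers":0},{"tx":0,"ty":0,"tz":55,"ax":0,"ay":0,"az":0,"fingers":0},{"tx":0,"ty":0,"tz":85,"ax":0,"ay":0,"az":0,"fingers":0},{"tx":0,"ty":0,"tz":115,"ax":0,"ay":0,"az":0,"fingers":0},{"tx":0,"ty":0,"tz":145,"ax":0,"ay":0,"az":0,"fingers":0},{"tx":0,"ty":0,"tz":170,"ax":0,"ay":0,"az":0,"fingers":0},{"tx":0,"ty":0,"tz":175,"ax":0,"ay":0,"az":0,"fingers":0},{"tx":0,"ty":0,"tz":175,"ax":0,"ay":0,"az":0,"fingers":0}]';python3 - <<'E'
from mb import *
snap('side','d16');snap('wrist','w16')
st=ctrl.sense();print(st['joint_positions'].round(3))
E
```

```text
clock: 15.65
position: [0.5619, -0.0285, 0.3005]
ee_rot: [-0.255, -3.127, 0.004]
wrist_force: [0.2, -0.0, -1.7]
width: 0.0133
[-0.049  0.313  0.111  1.377 -0.003  0.114]
```

View pics/d16.png

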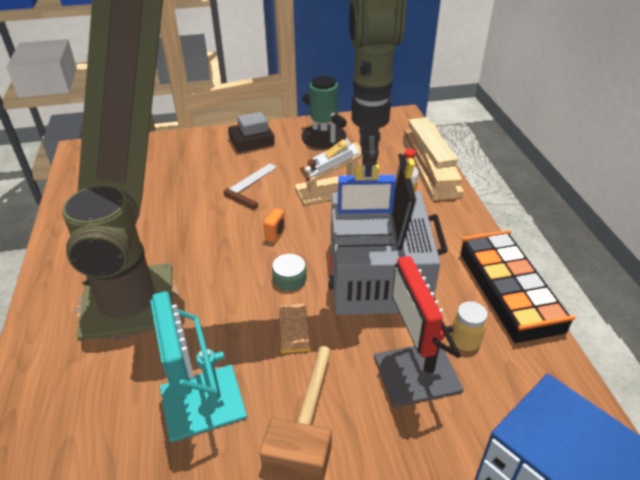

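View pics/w16.png

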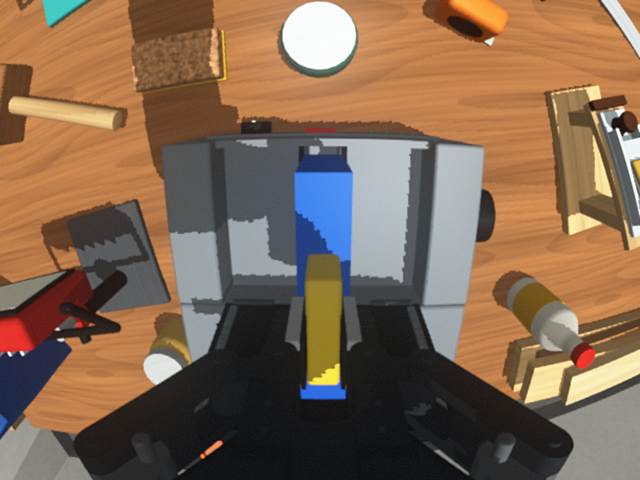

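The cassette hangs upright above the well, weighs about 1.7 N, and the flap is still open. Now swing to the red lamp at (420,310) in the side view, turning -78.7° so the flat face is square to it. First an enlarged crop to confirm the lamp.

```bash
python3 - <<'E'
import cv2
d=cv2.imread('pics/d16.png');cv2.imwrite('pics/d16l.png',cv2.resize(d[230:450,140:490],None,fx=2.2,fy=2.2,interpolation=cv2.INTER_CUBIC))
E
```

```text
(no output)
```

View pics/d16l.png

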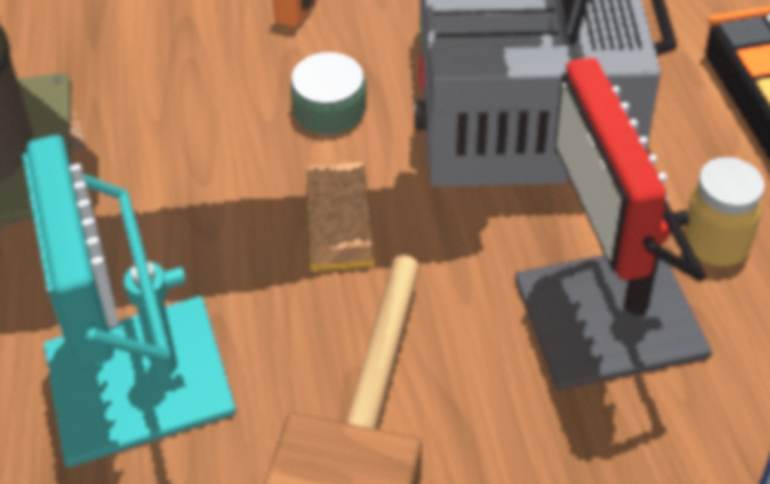

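Two candidates: the red lamp (crop 610,170), with a white lit face towards the robot, and the all-turquoise one (crop 90,270). The red one matches the description.

```bash
python3 -m inch '[{"tx":-20,"ty":-10,"tz":0,"ax":0,"ay":0,"az":-4,"fingers":0},{"tx":-45,"ty":-35,"tz":0,"ax":0,"ay":0,"az":-11,"fingers":0},{"tx":-70,"ty":-65,"tz":0,"ax":0,"ay":0,"az":-19,"fingers":0},{"tx":-95,"ty":-100,"tz":0,"ax":0,"ay":0,"az":-27,"fingers":0},{"tx":-110,"ty":-140,"tz":0,"ax":0,"ay":0,"az":-35,"fingers":0},{"tx":-115,"ty":-180,"tz":0,"ax":0,"ay":0,"az":-43,"fingers":0},{"tx":-115,"ty":-220,"tz":0,"ax":0,"ay":0,"az":-51,"fingers":0},{"tx":-115,"ty":-255,"tz":-5,"ax":0,"ay":0,"az":-59,"fingers":0},{"tx":-112,"ty":-280,"tz":-12,"ax":0,"ay":0,"az":-67,"fingers":0},{"tx":-108,"ty":-300,"tz":-22,"ax":0,"ay":0,"az":-74,"fingers":0}]';python3 -m inch '[{"tx":5,"ty":-6,"tz":-8,"ax":0,"ay":0,"az":-4.7,"fingers":0},{"tx":8,"ty":-9,"tz":-13.5,"ax":0,"ay":0,"az":-4.7,"fingers":0},{"tx":8,"ty":-9,"tz":-13.5,"ax":0,"ay":0,"az":-4.7,"fingers":0},{"tx":8,"ty":-9,"tz":-13.5,"ax":0,"ay":0,"az":-4.7,"fingers":0},{"tx":8,"ty":-9,"tz":-13.5,"ax":0,"ay":0,"az":-4.7,"fingers":0}]';python3 - <<'E'
from mb import *
snap('side','d17');snap('wrist','w17');snap('scene','s17')
st=ctrl.sense();print(st['joint_positions'].round(3),st['ee_rot'],st['position'])
E
```

```text
clock: 16.75
position: [0.4526, -0.3299, 0.2759]
ee_rot: [-2.091, -2.333, -0.001]
wrist_force: [1.3, 0.1, -1.3]
width: 0.0131
clock: 17.25
position: [0.4616, -0.3369, 0.2647]
ee_rot: [-2.177, -2.257, -0.002]
wrist_force: [0.0, 0.7, -1.0]
width: 0.0132
[-0.632  0.334  0.056  1.297  0.002  0.904] [-2.17853718e+00 -2.25689514e+00 -1.93385531e-03] [ 0.46171468 -0.33718069  0.26504161]
```

View pics/d17.png

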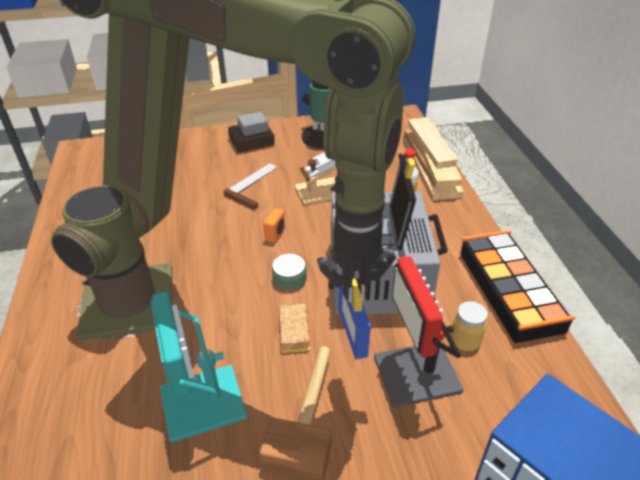

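View pics/w17.png

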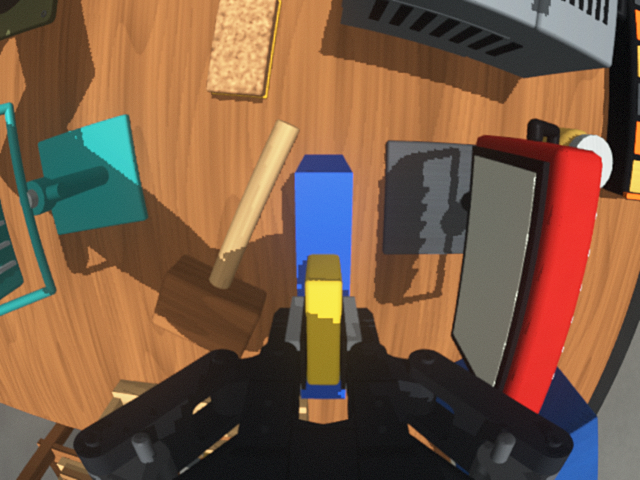

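View pics/s17.png

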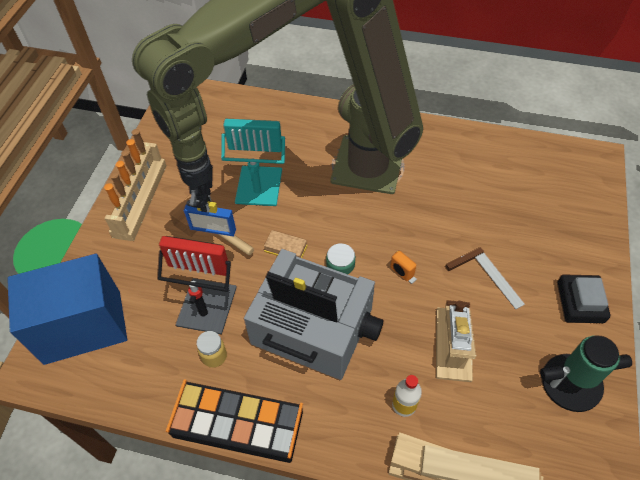

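Wrist view: the cassette (295–352) stands left of the lamp. The lit face runs from (478,148)/(535,173) at its +y end to (453,333)/(497,385) at its -y end. Triangulating its corners as the last check.

```bash
python3 - <<'E'
from mb import *
w=load('w17');d=load('d1');s=load('s17');dd=load('d17')
P=[]
for a,b in [((535,173),(97,130)),((477,148),(80,262)),((497,385),(262,372)),((453,333),(228,490))]:
    X,e=tri((w,*a),(d,380+b[0]/6,240+b[1]/4.6));P.append(X);print(X.round(4),np.round(e,1))
F=np.mean(P,0);e=(P[0]+P[1]-P[2]-P[3])/2;print('centre',F,'yaw',np.degrees(np.arctan2(-e[0],e[1])),np.linalg.norm(e))
st=ctrl.sense();M=R.from_rotvec(st['ee_rot']).as_matrix();print('jaw yaw',np.degrees(np.arctan2(M[1,1],M[0,1])),'toolz',M[:,2])
mid=st['position']+M[:,2]*.052;print('mid',mid,'rel',mid-F)
for f,n in (('d17','side'),('w17','w'),('s17','sc')):
    b=cv2.imread(f'pics/{f}.png')
b=cv2.imread('pics/d17.png');cv2.imwrite('pics/d17z.png',cv2.resize(b[235:375,310:460],None,fx=4,fy=4,interpolation=cv2.INTER_CUBIC))
b=cv2.imread('pics/s17.png');cv2.imwrite('pics/s17z.png',np.vstack([cv2.resize(b[180:290,150:250],(400,440)),]))
cv2.imwrite('pics/s17p.png',cv2.resize(b[255:385,265:490],None,fx=3.3,fy=3.3,interpolation=cv2.INTER_CUBIC))
E
```

```text
[ 0.5592 -0.2697  0.253 ] [0.1 0.1]
[ 0.5622 -0.2648  0.1704] [0.6 0.6]
[ 0.5699 -0.3973  0.2479] [0.7 0.7]
[ 0.5639 -0.4001  0.182 ] [1.9 1.9]
centre [ 0.56380188 -0.33297446  0.21332626] yaw 2.6994463029860825 0.1316469301197218
jaw yaw 2.024504532295878 toolz [-0.00258165  0.00420574 -0.99998782]
mid [ 0.46158043 -0.33696199  0.21304224] rel [-0.10222145 -0.00398753 -0.00028402]
```

View pics/d17z.png

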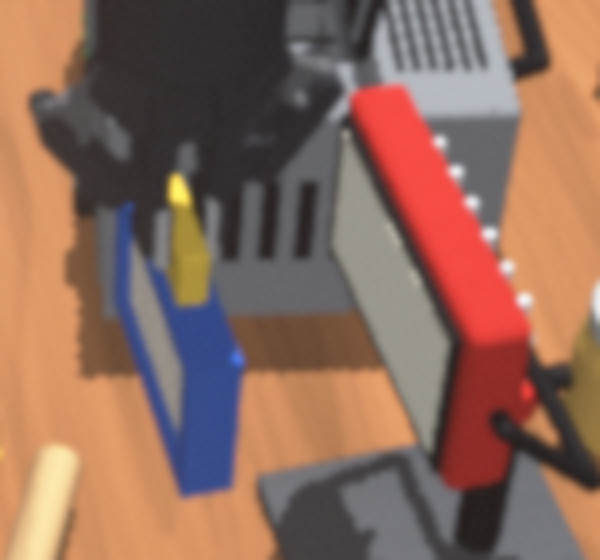

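View pics/s17p.png

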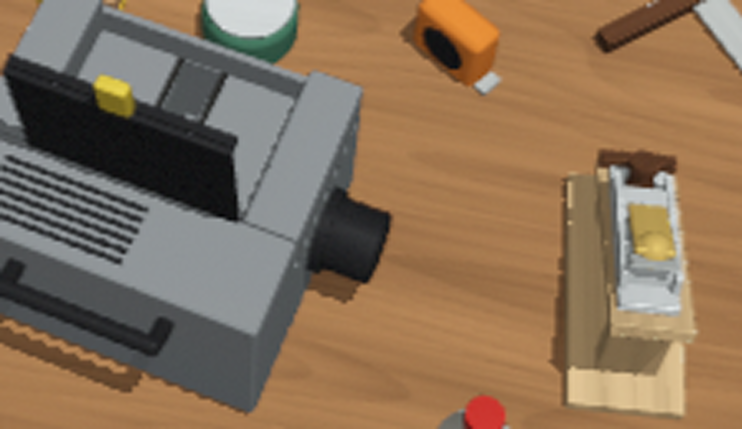

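All checks agree, so I hand it in.

```bash
python3 - <<'E'
from cell import ctrl,job
print(ctrl.sense()['joint_velocities'].round(3),ctrl.sense()['width'])
print(job.close_job())
E
```

```text
[-0.002  0.004  0.    -0.001  0.001  0.   ] 0.012939851480476222
the job is handed in; nothing more can be done
None
```

I did the whole job and handed it in at about 17 s. No verdict is reported, so the results below are my own measurements.

- **Plane:** it lies sole down on the rest, toe at the low end, let go. After release I measured it about 2 mm up-slope of the board's centre and 1 mm off its centre line. The last scene picture shows it still there.
- **Flap:** I lifted it by its tab and let go at about 1.7 rad, past upright. It is still standing open in the last pictures.
- **Cassette:** it is held upright and still at the red lamp. Its centre is about 102 mm in front of the lit face, and within about 5 mm of the face's centre sideways and in height. It is square to the face within about 1°. It touches nothing, going by the pictures and a wrist force equal to its weight alone.
- **Bystanders:** nothing else on the bench looked moved.

**Disagreements:** my first estimates differed by 2–3 mm for the board and tab positions, and by about 5 mm for the depth of the lamp's face. I corrected each from a second view before relying on it. No check failed.

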